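# Change the spent colour tube in the slanted warmer

### The job

The yellow colour tube in the slanted warmer is spent: draw it out and stand it upright in an empty hole of the white rack, lowering it gently until it stands on the bottom of that hole (each is bored to a different depth) rather than dropping or ramming it. Then take the fresh yellow tube from the rack and push it fully home in the freed well, until its collar sits flat on the sloping face, again without ramming, and let go. Leave the other tubes and everything else on the bench where they are.

Things in the scene. Friction and masses are not known exactly. Their poses are not given: they have to be found in the camera images.
- spent_mid (a point): Spent yellow tube (30 to 45 g): yellow cap, empty clear barrel; at the start home in a warmer well. 146 mm long, measured from its foot: half-round foot, 28 mm wide barrel to 95 mm, 42 mm wide collar 95 to 101 mm, straight 30 mm wide cap 101 to 146 mm. Point half-way up its axis, 73 mm from the foot; z runs foot to cap.
- fresh_mid (a point): Fresh yellow tube (65 to 105 g): yellow cap, yellow barrel, otherwise the same as the spent one; at the start it stands in the white rack. Point half-way up its axis, 73 mm from the foot; z runs foot to cap. So the collar's underside is 22 mm and the cap's middle 50.5 mm from this point, towards the cap.
- red_mid (a point): Red-capped tube in the warmer, same size as the spent one, to be left alone. Point half-way up its axis, 73 mm from the foot; z runs foot to cap.
- blue_mid (a point): Blue-capped tube in the warmer, same size as the spent one, to be left alone. Point half-way up its axis, 73 mm from the foot; z runs foot to cap.
- green_mid (a point): Green-capped tube standing in the white rack, same size, to be left alone. Point half-way up its axis, 73 mm from the foot; z runs foot to cap.
- warmer: Fixed steel wedge cabinet, 185 mm deep, 300 wide, 166 high; origin mid-footprint on the bench; its face looks to -x and slopes 35 degrees, y along the wells. Its canopy on rear posts covers x -50 to +90 mm (the caps' middles are at x -56, z 157), full width, z 278 to 318: the caps can be reached only from the face's side, with the tool leaning about as the tubes do.
- well1 (a point): Middle of the mouth of well 1 of 3 in the warmer's face (level row, 80 mm apart). z: the well's axis, out of the face, 35 degrees from vertical; x up the slope; y along the row. Sharp-edged hole 30.2 mm wide, 102 mm deep. A tube home hangs by its collar, flat on the face: its half-way point then lies at z = -22 mm, its foot 7 mm off the bottom.
- well2 (a point): Mouth of well 2 (the middle one); axes and hole as well 1. In each well, 45 mm down on the +x side, a sprung pad (4 to 5 N) holds the tube against the opposite wall, so it drags with about 3 to 9 N along the axis, in or out, and stays where it is left: it has to be pushed until the collar stops on the face.
- well3 (a point): Mouth of well 3 (well 1 is at the row's -y end, well 3 at its +y end); axes, hole and sprung pad as wells 1 and 2.
- hole1 (a point): Middle of the mouth of hole 1 of the white rack: fixed block 155 x 155 x 72 mm, four holes in a square 80 mm apart along its x and y; z up. Holes 30.5 mm wide, each bored to its own depth, 42 to 64 mm, that nobody can see: a tube standing in one has its half-way point 9 to 31 mm above the mouth. Two holes hold the fresh and the green tube, two are empty; which varies.
- hole2 (a point): Mouth of hole 2 of the white rack, 80 mm from hole 1 along the rack's x; otherwise as hole 1.
- hole3 (a point): Mouth of hole 3 of the white rack, 80 mm from hole 1 along the rack's y; otherwise as hole 1.
- hole4 (a point): Mouth of hole 4 of the white rack, 80 mm from hole 1 along the rack's x and y; otherwise as hole 1.
- spray_can: Blue and silver aerosol can, 52 mm wide, 190 mm tall, standing; origin at its foot. Bystander.
- bowl: Steel mixing bowl, 170 mm wide, 85 mm high; origin at its foot. Bystander.
- vial_mid (a point): Ochre pigment vial with white cap, 32 mm wide, 78 mm tall, standing; point half-way up. Bystander.
- spatula: Flat steel spatula with black handle, 240 mm long, lying flat along its x; origin under its middle. Bystander.
- shell1: Dark chocolate half-shell, 72 mm wide, 34 mm high, open side up; origin at its foot. Bystander.
- shell2: Second chocolate half-shell, same size. Bystander.

How it is judged:
By the outcome, as a careful person would: the job done as asked, in the order asked, and still so for the second after the job is handed in, with the robot touching nothing.
It also fails if it takes over 72 s, if anything falls off the work surface, if the arm or the gripper's body presses on something with over 40 N, if the wrist force passes 120 N, or if a joint passes its speed limit or range.

### The arm

A 6-joint arm with a two-finger parallel gripper is mounted at the origin on the work surface. World frame = base frame: x ahead of the robot, y to its left, z up, the work surface at z = 0. Lengths are in m, angles in rad, forces in N, time in s.
With the tool pointing down it reaches from about 0.375 to 0.975 m from the base axis. Payload 3.8 kg.
Tool frame: the origin (TCP) lies at the very end of the fingers, on their centre line; the grasp point (between the pads) lies 19 mm behind it; z points along the fingers, y is the direction in which the jaws open and shut (so a half turn about z gives the same grasp; the last joint's range is limited). The gripper opens to 85 mm and grips with 20 to 120 N. Pads are 22 mm wide; open, the fingers measure 114 mm over their backs; the gripper's body (76 mm by 85 mm) begins 54 mm behind the grasp point. The pads swing forward as they close: fully open they stand 13 mm farther back than shut.
Start: joints at [-1.239, 0.264, 1.604, -0, 1.274, -0.037], TCP at [0.243, -0.63, 0.231] pointing down, gripper open.
Joint ranges: [-2.63, 2.63], [-0.94, 2.18], [0.31, 2.57], [-1.31, 4.45], [0, 2.66], [-2.55, 2.55]. Speed limits (rad/s): [2.57, 2.57, 3.14, 3.14, 3.14, 3.14].

### API

Orientations are given as a rotation vector (axis times angle).
In Python, from workcell import read_state, read_camera, camera_info, finish_job gives the robot as it stands. The module is installed in compiled form; this text tells all that it offers.
- The arm moves only by the tool play_rows, never from a script. Its argument "motion" is a list of rows, each a list of 5 numbers: the shift along the tool's x, y, z in units of 1000 mm (1.0 is 1000 mm), then the turn about the tool's z in units of 2 pi rad (1.0 is 2 pi rad), then the finger opening in mm, from 0 to 85.4. A call has 1 to 5 rows; each row shifts and turns the commanded pose from where the row before left it, along the tool's axes as they then stand; what a row does not reach is not made up. A row lasts 1/8 s, in which the tool goes at most 62.5 mm and 10.7 degrees, less where a joint would pass 70% of its speed; a pose out of reach is approached as far as the arm can. A call with a number of a shift or a turn outside -1 to 1 is refused whole. A call with a gripper value outside its range is refused whole. The fingers move at their own pace and stop on an object; "squeeze" is the grip in N (left out, the last holds). Time passes only in rows, so rows that do not move let the fingers close. It gives the time, the measured TCP pose, the force and the opening at its end, in the units of the state.
- read_state(): the state, without advancing time (a new reading comes with each control period).
- read_camera(name): name is "scene" or "top" or "wrist"; returns the picture (420x560x3 uint8, red, green, blue); there is no depth.
- camera_info(name): a dict with "intrinsics" (3x3 intrinsics, pixels), "pose" (4x4, takes a point from camera to world coordinates). Camera axes: x right, y down, z forward; pixel columns grow to the right and rows downward; lengths in m; the calibration is good to about 2 mm. A picture is of the moment at which its call begins: read the wrist's pose just before it. camera_info takes no time and is no camera call; for the wrist camera it gives the pose at the moment of the call.
- finish_job(): hands the job in, once; it reports no verdict.
The state is a dict: "time": time; "q": joint angles; "joint_vel": joint speeds; "joint_torque": joint torques, N m; "tool_pos": TCP position; "tcp_rot": TCP orientation; "wrist_force": force on the tool from outside, world axes, zero at the start; "torque": the same for the moment, N m; "width": opening from 0.0 (shut) to 1.0 (fully open).
Only numpy, scipy, OpenCV 4.12 (cv2) and the standard library are available. Lean on these libraries where they do the work, as an engineer would, in place of code of your own. Each camera call takes 0.05 s, during which the arm holds its last target. There are 200 camera calls.

## Working session

There is one attempt and no reset: what is moved stays moved. The work goes in short steps, Python scripts to look and compute and a tool call to move; the robot and the scene stay as the last step left them, time stands still between calls to the robot, and variables do not carry over. Pictures are saved under pics/ and viewed, about 8 in all and at most 12, crops included, and the job is handed in when it is done.

Besides the shell and the picture viewer there is one more tool, called after ">>>" as a command line: name --pt "numbers of a row" for each row, then --argument value for the rest. play_rows: Moves the arm, as the interface text tells. Shifts and turns lie within -1 to 1; 1 stands for 1000 mm of shift or 2 pi rad of turn. Its arguments: {"type":"object","properties":{"motion":{"type":"array","items":{"type":"array","items":{"type":"number"}}},"squeeze":{"type":"number"}},"required":["motion"]}

```bash
mkdir -p pics; ls
python3 - <<'E'
from workcell import *
import cv2,numpy as np
s=read_state(); print(s)
for n in("scene","top","wrist"):
    im=read_camera(n); cv2.imwrite(f"pics/{n}0.png",im[:,:,::-1]); i=camera_info(n); print(n,np.round(i["intrinsics"],1).tolist(),np.round(i["pose"],4).tolist())
E
```

```text
pics
{'time': 0.0, 'q': array([-1.23890509e+00,  2.64753119e-01,  1.60539262e+00, -3.36141040e-06,
        1.27368942e+00, -3.68795745e-02]), 'joint_vel': array([ 0.00044045,  0.00077109, -0.00015894,  0.00068573,  0.0002852 ,
       -0.00115259]), 'joint_torque': array([-2.42004055e-03, -5.15115559e+01, -3.67311859e+01, -9.56935855e-05,
        1.29425238e-02,  3.86911972e-05]), 'tool_pos': array([ 0.24308651, -0.62891948,  0.22995199]), 'tcp_rot': array([-3.08615947e+00, -5.75582028e-01,  5.22332663e-04]), 'wrist_force': array([-0.18089392, -0.36026967,  0.41923456]), 'torque': array([-0.03453332,  0.03840082,  0.04050374]), 'width': 0.998874436467753}
scene [[498.0, 0.0, 275.2], [0.0, 498.0, 209.6], [0.0, 0.0, 1.0]] [[0.2385, 0.7258, -0.6452, 1.2508], [0.9711, -0.1819, 0.1543, -0.2431], [-0.0054, -0.6634, -0.7482, 0.8797], [0.0, 0.0, 0.0, 1.0]]
top [[438.9, 0.0, 274.6], [0.0, 438.9, 208.4], [0.0, 0.0, 1.0]] [[0.0252, -0.9977, 0.0622, 0.5011], [-0.9996, -0.0258, -0.0097, -0.0521], [0.0113, -0.0619, -0.998, 1.2064], [0.0, 0.0, 0.0, 1.0]]
wrist [[293.5, 0.0, 276.3], [0.0, 293.5, 210.0], [0.0, 0.0, 1.0]] [[0.3597, -0.9013, -0.2414, 0.304], [-0.9331, -0.3482, -0.0903, -0.6066], [-0.0027, 0.2577, -0.9662, 0.3725], [0.0, 0.0, 0.0, 1.0]]
```

View pics/scene0.png

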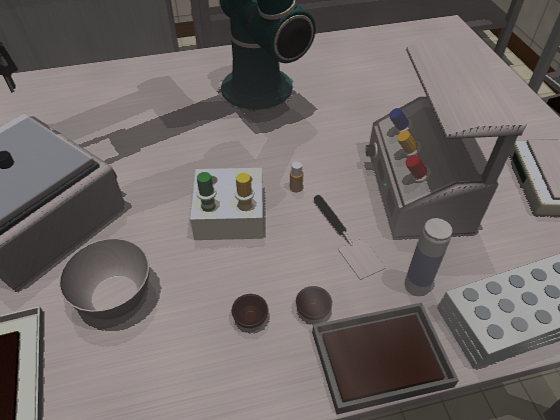

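View pics/top0.png

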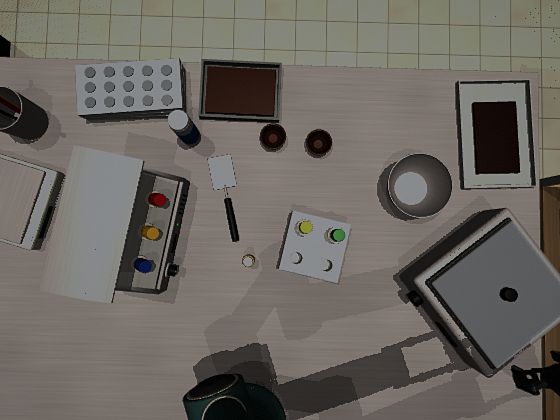

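```bash
cat > h.py <<'E'
from workcell import *
import cv2,numpy as np
from scipy.spatial.transform import Rotation as R
def ray(n,uv,info=None):
    i=info or camera_info(n); d=np.linalg.inv(i["intrinsics"])@[uv[0],uv[1],1]; P=i["pose"]
    d=P[:3,:3]@d; return P[:3,3],d/np.linalg.norm(d)
def onz(n,uv,z,info=None):
    o,d=ray(n,uv,info); return o+d*(z-o[2])/d[2]
def tri(a,b):
    A=0;B=0;M=[]
    for o,d in(a,b):
        Q=np.eye(3)-np.outer(d,d); A=A+Q; B=B+Q@o; M.append((Q,o))
    p=np.linalg.solve(A,B); return p,[np.linalg.norm(Q@(p-o)) for Q,o in M]
def proj(n,p,info=None):
    i=info or camera_info(n); P=np.linalg.inv(i["pose"]); c=i["intrinsics"]@(P[:3,:3]@p+P[:3,3]); return c[:2]/c[2]
HUE=dict(red=(172,8),yellow=(18,34),green=(45,80),blue=(108,130))
def blobs(im,c,amin=25,smin=120,vmin=50):
    h=cv2.cvtColor(im,cv2.COLOR_RGB2HSV); a,b=HUE[c]; H=h[:,:,0]
    m=((H>=a)|(H<=b)) if a>b else ((H>=a)&(H<=b))
    m=(m&(h[:,:,1]>smin)&(h[:,:,2]>vmin)).astype(np.uint8)
    n,l,s,ct=cv2.connectedComponentsWithStats(m)
    return [(int(s[k,4]),ct[k].round(1).tolist(),s[k,:4].tolist()) for k in range(1,n) if s[k,4]>=amin]
E
python3 - <<'E'
from h import *
for n in("scene","top"):
    im=cv2.imread(f"pics/{n}0.png")[:,:,::-1].copy()
    for c in HUE: print(n,c,blobs(im,c))
a=cv2.imread("pics/scene0.png"); b=cv2.imread("pics/top0.png")
f=lambda x:cv2.resize(x,(400,400) ,interpolation=cv2.INTER_CUBIC)
cv2.imwrite("pics/crop1.png",np.vstack([np.hstack([cv2.resize(b[180:300,110:230],(400,300)) if 0 else cv2.resize(b[170:290,110:220],(390,300)),cv2.resize(b[200:290,270:360],(400,300))]),np.hstack([cv2.resize(a[90:210,370:500],(390,300)),cv2.resize(a[160:250,185:275],(400,300))])]))
E
```

```text
scene red [(165, [415.0, 162.5], [406, 155, 20, 21]), (34, [402.3, 377.0], [399, 370, 8, 15])]
scene yellow [(172, [406.4, 138.4], [397, 131, 19, 21]), (216, [242.6, 183.1], [236, 173, 14, 24])]
scene green [(37, [202.2, 175.5], [198, 173, 12, 8])]
scene blue []
top red [(149, [158.3, 199.3], [149, 193, 17, 13])]
top yellow [(119, [305.5, 226.7], [300, 221, 12, 12]), (189, [150.2, 232.2], [142, 225, 17, 15])]
top green [(113, [338.5, 234.6], [333, 229, 12, 12])]
top blue [(118, [144.9, 266.6], [139, 261, 13, 12])]
```

View pics/crop1.png

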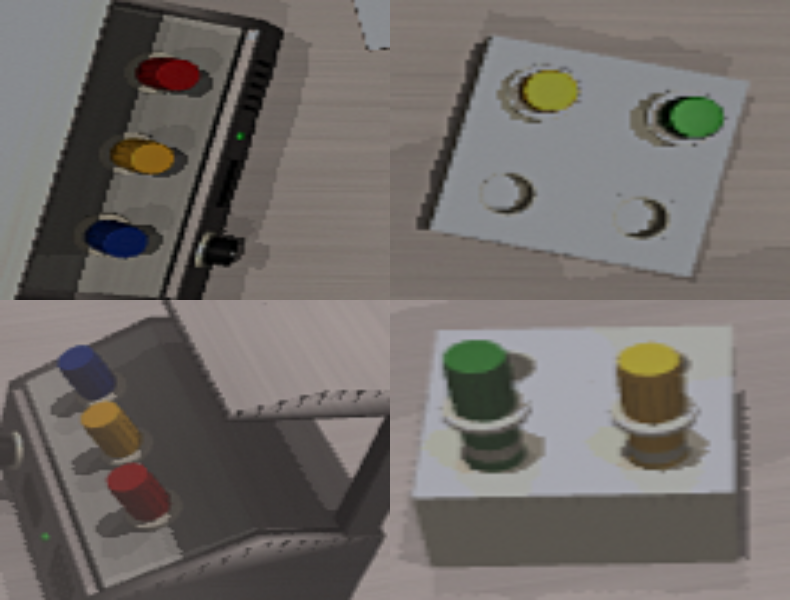

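>>> play_rows --pt "0 0 -0.05 0 85" --pt "0 0 -0.05 0 85" --pt "0 0 -0.05 0 85" --pt "0 0 -0.05 0 85" --pt "0 0 -0.05 0 85"

```text
time: 0.78
tool_pos: [0.2432, -0.6293, 0.4825]
tcp_rot: [-3.088, -0.576, 0.0]
wrist_force: [0.2, -0.2, 0.0]
width: 0.994
```

>>> play_rows --pt "0 0.06 0 0 85" --pt "0 0.06 0 0 85" --pt "0 0.06 0 0 85" --pt "0 0.06 0 0 85" --pt "0 0.06 0 0 85"

```text
time: 1.4
tool_pos: [0.335, -0.8669, 0.4335]
tcp_rot: [3.071, 0.573, 0.006]
wrist_force: [-0.2, -0.7, -2.2]
width: 0.993
```

>>> play_rows --pt "0 0.06 0 0 85" --pt "0 0.06 0 0 85" --pt "0 0.06 0 0 85" --pt "0 0.06 0 0 85" --pt "0 0.06 0 0 85"

```text
time: 2.02
tool_pos: [0.3734, -0.966, 0.3836]
tcp_rot: [2.864, 0.534, 0.062]
wrist_force: [0.4, 0.4, -0.1]
width: 0.994
```

Run:
```python
from h import *
s=read_state(); print(s["time"],s["q"].round(3),s["tool_pos"].round(4)); print(R.from_rotvec(s["tcp_rot"]).as_matrix().round(3))
i={n:camera_info(n) for n in("scene","top")}
rt=lambda n,uv:ray(n,uv,i[n])
C=dict(red=onz("top",[158.3,199.3],.16),yel=onz("top",[150.2,232.2],.16),blu=onz("top",[144.9,266.6],.16))
print({k:v.round(4) for k,v in C.items()})
print("tri red",tri(rt("top",[158.3,199.3]),rt("scene",[415,162.5])),"yel",tri(rt("top",[150.2,232.2]),rt("scene",[406.4,138.4])))
c=[onz("top",u,.072).round(4) for u in([292.5,211.4],[350.6,224],[338.2,283.1],[279.5,269])]
print(c,np.linalg.norm(c[0]-c[1]),np.linalg.norm(c[1]-c[2]),np.linalg.norm(c[2]-c[3]),np.linalg.norm(c[3]-c[0]),np.mean(c,0))
# fresh cap top: scene ellipse centre approx
u=(185+(650-390)*90/400,160+(360-300)*90/300); g=(185+(477-390)*90/400,160+(357-300)*90/300)
print("fresh top",u,tri(rt("top",[305.5,226.7]),rt("scene",u)),"green",tri(rt("top",[338.5,234.6]),rt("scene",g)))
```

```text
2.025 [-1.228  0.948  0.313  0.006  1.649 -0.025] [ 0.3734 -0.966   0.3836]
[[ 0.933  0.351  0.083]
 [ 0.36  -0.908 -0.214]
 [ 0.     0.23  -0.973]]
{'red': array([0.5808, 0.2155, 0.16  ]), 'yel': array([0.5021, 0.2314, 0.16  ]), 'blu': array([0.4207, 0.2405, 0.16  ])}
tri red (array([0.58078235, 0.21497053, 0.16825819]), [np.float64(0.0015945648604888216), np.float64(0.001594564860488921)]) yel (array([0.50247294, 0.23111238, 0.16558171]), [np.float64(0.00121090506058217), np.float64(0.00121090506058232)])
[array([ 0.5652, -0.1096,  0.072 ]), array([ 0.5364, -0.2608,  0.072 ]), array([ 0.3839, -0.2311,  0.072 ]), array([ 0.4162, -0.0796,  0.072 ])] 0.15391841995031003 0.15536518271478972 0.15490493859138255 0.15199013125857877 [ 0.475425 -0.170275  0.072   ]
fresh top (243.5, 178.0) (array([ 0.52471947, -0.13689004,  0.1543943 ]), [np.float64(0.0005845815876495378), np.float64(0.0005845815876495215)]) green (array([ 0.50784151, -0.21512643,  0.1597471 ]), [np.float64(0.0010223138926332325), np.float64(0.0010223138926333168)])
```

>>> play_rows --pt "0.0476 -0.0289 -0.015 0 85" --pt "0.0476 -0.0289 -0.015 0 85" --pt "0.0476 -0.0289 -0.015 0 85" --pt "0.0476 -0.0289 -0.015 0 85" --pt "0.0476 -0.0289 -0.015 0 85"

```text
time: 2.65
tool_pos: [0.539, -0.7305, 0.4251]
tcp_rot: [2.863, 0.534, 0.062]
wrist_force: [1.1, 0.1, 0.1]
width: 0.997
```

>>> play_rows --pt "0.0476 -0.0289 -0.015 0 85" --pt "0.0476 -0.0289 -0.015 0 85" --pt "0.0476 -0.0289 -0.015 0 85" --pt "0.0476 -0.0289 -0.015 0 85" --pt "0.0476 -0.0289 -0.015 0 85"

```text
time: 3.28
tool_pos: [0.7041, -0.4976, 0.4647]
tcp_rot: [2.863, 0.534, 0.062]
wrist_force: [-0.0, -0.0, -0.3]
width: 0.991
```

Run:
```python
from h import *
s=read_state(); print(s["time"],s["q"].round(4).tolist(),s["tool_pos"].round(4)); M=R.from_rotvec(s["tcp_rot"]).as_matrix(); print(M.round(3))
from scipy.optimize import least_squares
def fk(q,p):
    h,a,L1,L2,o,Lt,b=p
    r=lambda ax,t:R.from_euler(ax,t).as_matrix()
    A=r('z',q[0]); x=A@[a,0,h]; A=A@r('y',q[1]); x=x+A@[b,0,L1]; A=A@r('y',q[2]); x=x+A@[o,0,L2]
    A=A@r('z',q[3])@r('y',q[4]); x=x+A@[0,0,Lt]; A=A@r('z',q[5]); return x,A
D=[([-1.23890509,.264753119,1.60539262,-3.4e-6,1.27368942,-.0368795745],[.24308651,-.62891948,.22995199]),
([-1.228,.948,.313,.006,1.649,-.025],[.3734,-.966,.3836]),(s["q"],s["tool_pos"])]
f=lambda p:np.r_[np.concatenate([fk(q,p)[0]-x for q,x in D]),1e-3*(p-[.3,0,.45,.4,0,.25,0])]
S=least_squares(f,[.3,0,.45,.4,0,.25,0]); print(S.x.round(4),S.fun.round(4)); print((fk(s["q"],S.x)[1].T@M).round(3))
```

```text
3.275 [-0.5906, 0.4853, 0.9083, -0.133, 1.557, 0.6005] [ 0.7041 -0.4976  0.4647]
[[ 0.933  0.351  0.083]
 [ 0.36  -0.908 -0.215]
 [-0.001  0.23  -0.973]]
[ 0.1441 -0.0078  0.5165  0.5854  0.0721  0.1688  0.009 ] [-0.0235 -0.0081  0.     -0.0245 -0.0087  0.     -0.0007 -0.001  -0.
 -0.0002 -0.      0.0001  0.0002  0.0001 -0.0001  0.    ]
[[ 0. -1.  0.]
 [ 1.  0.  0.]
 [-0.  0.  1.]]
```

```bash
cat >> h.py <<'E'
from scipy.optimize import least_squares
def fk(q,p):
    h,a,L1,L2,o,Lt,d=p
    r=lambda ax,t:R.from_euler(ax,t).as_matrix()
    A=r('z',q[0]); x=A@[a,d,h]; A=A@r('y',q[1]); x=x+A@[0,0,L1]; A=A@r('y',q[2]); x=x+A@[o,0,L2]
    A=A@r('z',q[3])@r('y',q[4]); x=x+A@[0,0,Lt]; A=A@r('z',q[5]+np.pi/2); return x,A
E
python3 - <<'E'
from h import *
s=read_state()
D=[([-1.23890509,.264753119,1.60539262,-3.4e-6,1.27368942,-.0368795745],[.24308651,-.62891948,.22995199]),
([-1.228,.948,.313,.006,1.649,-.025],[.3734,-.966,.3836]),(s["q"],s["tool_pos"])]
p0=np.array([.3,0,.45,.4,0,.3,0])
f=lambda p:np.r_[np.concatenate([fk(q,p)[0]-x for q,x in D]),1e-3*(p-p0)*[.1,1,.1,.1,1,.1,.1]]
S=least_squares(f,p0); print(S.x.round(4),S.fun.round(4))
E
```

```text
[2.527e-01 2.000e-04 5.114e-01 5.663e-01 1.800e-03 3.476e-01 2.490e-02] [-0.      0.     -0.     -0.      0.     -0.      0.0001 -0.      0.
 -0.      0.      0.      0.      0.      0.      0.    ]
```

```bash
cat >> h.py <<'E'
P=np.array([.2527,.0002,.5114,.5663,.0018,.3476,.0249])
LO=np.array([-2.63,-.94,.31,-1.31,0,-2.55]);HI=np.array([2.63,2.18,2.57,4.45,2.66,2.55])
def ik(x,M,q0):
    f=lambda q:np.r_[10*(fk(q,P)[0]-x),(fk(q,P)[1]-M).ravel()]
    r=least_squares(f,np.clip(q0,LO+.01,HI-.01),bounds=(LO,HI)); return r.x,np.abs(r.fun).max()
E
python3 - <<'E'
from h import *
az=np.radians(81); xw=np.array([np.cos(az),np.sin(az),0]); zw=np.array([0,0,1.]); yw=np.cross(zw,xw)
w=np.sin(np.radians(35))*xw-np.cos(np.radians(35))*zw
cap=np.array([.502,.231,.157])-.008*w
rk=np.array([.41,-.11,.17])
n=lambda v:v/np.linalg.norm(v)
for s in(-12,-8,-4,0,4,8,12):
    zt=n(n(w-zw)+np.tan(np.radians(s))*yw)
    for sg in(1,-1):
        out=[]
        for nm,t,g in(("warm",w,cap),("warmOut",w,cap-.12*w),("rack",-zw,rk),("rackhi",-zw,rk+[.1,-.03,.15])):
            d=n(np.cross(zt,t))if 1 else 0
            y=sg*d*(1 if nm[0]=='w' else 1)
            x=np.cross(y,zt); M=np.c_[x,y,zt]
            best=min((ik(g+.019*zt,M,np.array(q0)) for q0 in([.4,.4,1.6,0,1.2,0],[.4,.4,1.6,0,1.2,2.],[.4,.4,1.6,0,1.2,-2.],[.4,.4,1.6,.8,1.2,-1],[.4,.4,1.6,-.8,1.2,1])),key=lambda r:r[1])
            out.append(f"{nm} e{best[1]:.3f} "+" ".join(f"{v:.2f}" for v in best[0]))
            if nm in("warm","rack"): out[-1]+=f" camx.xw {np.dot(x,xw):.1f}"
        print(s,sg," | ".join(out))
E
```

```text
-12 1 warm e0.000 0.27 -0.09 2.20 0.28 0.73 -0.30 camx.xw 0.8 | warmOut e0.000 0.12 -0.24 2.14 0.28 0.98 -0.40 | rack e0.211 -0.82 -0.22 2.39 0.71 1.08 2.55 camx.xw -0.8 | rackhi e0.213 -0.36 -0.17 1.94 0.12 1.20 -2.55
-12 -1 warm e0.102 0.18 -0.09 2.23 0.48 0.73 2.55 camx.xw -0.8 | warmOut e0.079 0.05 -0.24 2.15 0.40 0.98 2.55 | rack e0.000 -0.60 -0.23 2.30 0.42 1.04 -0.04 camx.xw 0.8 | rackhi e0.000 -0.54 -0.13 1.94 0.38 1.27 0.14
-8 1 warm e0.000 0.25 -0.05 2.16 0.31 0.81 -0.18 camx.xw 0.9 | warmOut e0.000 0.10 -0.20 2.09 0.30 1.05 -0.26 | rack e0.172 -0.75 -0.18 2.32 0.59 1.11 2.55 camx.xw -0.9 | rackhi e0.295 -0.30 -0.15 1.91 0.02 1.23 -2.55
-8 -1 warm e0.154 0.13 -0.06 2.22 0.59 0.80 2.55 camx.xw -0.9 | warmOut e0.139 -0.02 -0.21 2.14 0.50 1.05 2.55 | rack e0.000 -0.58 -0.18 2.26 0.38 1.09 -0.17 camx.xw 0.9 | rackhi e0.000 -0.52 -0.09 1.89 0.34 1.33 -0.01
-4 1 warm e0.000 0.23 -0.01 2.11 0.33 0.88 -0.01 camx.xw 0.9 | warmOut e0.000 0.09 -0.16 2.05 0.31 1.12 -0.08 | rack e0.112 -0.66 -0.14 2.25 0.47 1.15 2.55 camx.xw -0.9 | rackhi e0.246 -0.64 -0.06 1.92 0.51 1.38 2.55
-4 -1 war
[... 1225 characters left out ...]
x.xw -0.9 | rackhi e0.000 -0.47 0.08 1.72 0.24 1.57 2.37
8 -1 warm e0.018 0.19 0.11 1.99 0.35 1.10 -2.55 camx.xw -0.9 | warmOut e0.043 0.09 -0.02 1.93 0.30 1.32 -2.55 | rack e0.000 -0.50 -0.00 2.10 0.24 1.30 -0.88 camx.xw 0.9 | rackhi e0.000 -0.47 0.08 1.72 0.24 1.57 -0.77
12 1 warm e0.000 0.17 0.15 1.95 0.38 1.18 0.70 camx.xw 0.8 | warmOut e0.000 0.05 0.03 1.89 0.34 1.38 0.67 | rack e0.000 -0.49 0.04 2.06 0.22 1.35 2.12 camx.xw -0.8 | rackhi e0.000 -0.45 0.12 1.68 0.22 1.63 2.21
12 -1 warm e0.000 0.17 0.15 1.95 0.38 1.18 -2.44 camx.xw -0.8 | warmOut e0.000 0.05 0.03 1.89 0.34 1.38 -2.48 | rack e0.000 -0.49 0.04 2.06 0.22 1.35 -1.03 camx.xw 0.8 | rackhi e0.000 -0.45 0.12 1.68 0.22 1.63 -0.93
```

>>> play_rows --pt "0 0 0 -0.0278 85" --pt "0 0 0 -0.0278 85" --pt "0 0 0 -0.0278 85" --pt "0 0 0 -0.0278 85" --pt "0 0 0 -0.0278 85"

```text
time: 3.9
tool_pos: [0.7033, -0.4991, 0.4642]
tcp_rot: [2.366, 1.704, -0.087]
wrist_force: [-0.5, 0.2, -0.3]
width: 0.999
```

>>> play_rows --pt "0 0 0 -0.0278 85"

```text
time: 4.03
tool_pos: [0.7032, -0.4992, 0.4642]
tcp_rot: [2.213, 1.907, -0.115]
wrist_force: [-1.3, -0.5, 0.6]
width: 0.999
```

```bash
cat >> h.py <<'E'
def st():
    s=read_state(); M=R.from_rotvec(s["tcp_rot"]).as_matrix(); z=M[:,2]
    print("t%.2f"%s["time"],"pos",s["tool_pos"].round(4),"q",s["q"].round(2),"F",s["wrist_force"].round(1),"w%.1fmm"%(s["width"]*85.4))
    print("tilt %.2f@%.1f"%(np.degrees(np.arccos(-z[2])),np.degrees(np.arctan2(z[1],z[0]))),"yaz %.1f"%np.degrees(np.arctan2(M[1,1],M[0,1])), "y.z %.3f"%M[2,1])
    return s,M
def way(*pts,step=.058):
    s=read_state(); M=R.from_rotvec(s["tcp_rot"]).as_matrix(); x=s["tool_pos"]
    for p in pts:
        d=M.T@(np.array(p)-x); n=int(np.ceil(np.linalg.norm(d)/step)); print(p,n,"x",(d/n).round(4).tolist()); x=np.array(p)
E
python3 - <<'E'
from h import *
st(); way([.72,-.1,.5],[.68,.25,.52],[.35,.55,.52],[.02,.75,.52])
E
```

```text
t4.03 pos [ 0.7032 -0.4992  0.4642] q [-0.59  0.49  0.91 -0.13  1.56 -0.46] F [-1.3 -0.5  0.6] w85.3mm
tilt 13.29@-69.0 yaz -7.8 y.z 0.113
[0.72, -0.1, 0.5] 7 x [0.0545, -0.0048, -0.017]
[0.68, 0.25, 0.52] 7 x [0.0469, -0.0121, -0.014]
[0.35, 0.55, 0.52] 8 x [0.0298, -0.0457, -0.0114]
[0.02, 0.75, 0.52] 7 x [0.0203, -0.0503, -0.01]
```

>>> play_rows --pt "0.0545 -0.0048 -0.017 0 85" --pt "0.0545 -0.0048 -0.017 0 85" --pt "0.0545 -0.0048 -0.017 0 85" --pt "0.0545 -0.0048 -0.017 0 85" --pt "0.0545 -0.0048 -0.017 0 85"

```text
time: 4.65
tool_pos: [0.7164, -0.2124, 0.4901]
tcp_rot: [2.218, 1.9, -0.114]
wrist_force: [0.2, 0.3, -0.0]
width: 0.996
```

>>> play_rows --pt "0.0545 -0.0048 -0.017 0 85" --pt "0.0545 -0.0048 -0.017 0 85" --pt "0.0469 -0.0121 -0.014 0 85" --pt "0.0469 -0.0121 -0.014 0 85" --pt "0.0469 -0.0121 -0.014 0 85"

```text
time: 5.28
tool_pos: [0.7052, 0.0516, 0.5088]
tcp_rot: [2.217, 1.9, -0.115]
wrist_force: [0.7, 0.0, 0.0]
width: 0.998
```

>>> play_rows --pt "0.0469 -0.0121 -0.014 0 85" --pt "0.0469 -0.0121 -0.014 0 85" --pt "0.0469 -0.0121 -0.014 0 85" --pt "0.0469 -0.0121 -0.014 0 85" --pt "0.0298 -0.0457 -0.0114 0 85"

```text
time: 5.9
tool_pos: [0.6434, 0.29, 0.5167]
tcp_rot: [2.217, 1.901, -0.119]
wrist_force: [-0.3, 0.4, -0.6]
width: 0.995
```

>>> play_rows --pt "0.0298 -0.0457 -0.0114 0 85" --pt "0.0298 -0.0457 -0.0114 0 85" --pt "0.0298 -0.0457 -0.0114 0 85" --pt "0.0298 -0.0457 -0.0114 0 85" --pt "0.0298 -0.0457 -0.0114 0 85"

```text
time: 6.52
tool_pos: [0.4358, 0.4772, 0.5192]
tcp_rot: [2.217, 1.9, -0.115]
wrist_force: [0.9, 0.5, 0.5]
width: 0.995
```

>>> play_rows --pt "0.0298 -0.0457 -0.0114 0 85" --pt "0.0298 -0.0457 -0.0114 0 85" --pt "0.0203 -0.0503 -0.01 0 85" --pt "0.0203 -0.0503 -0.01 0 85" --pt "0.0203 -0.0503 -0.01 0 85"

```text
time: 7.15
tool_pos: [0.2126, 0.6389, 0.5184]
tcp_rot: [2.217, 1.899, -0.115]
wrist_force: [0.6, 0.2, -0.1]
width: 0.998
```

>>> play_rows --pt "0.0203 -0.0503 -0.01 0 85" --pt "0.0203 -0.0503 -0.01 0 85" --pt "0.0203 -0.0503 -0.01 0 85" --pt "0.0203 -0.0503 -0.01 0 85"

```text
time: 7.65
tool_pos: [0.0246, 0.7542, 0.5179]
tcp_rot: [2.217, 1.899, -0.114]
wrist_force: [-0.4, 1.2, -0.3]
width: 0.997
```

Run:
```python
from h import *
s,M=st(); print("up/out dirs in tool", (M.T@[0,0,1]).round(3),(M.T@[np.cos(s["q"][0]),np.sin(s["q"][0]),0]).round(3))
```

```text
t7.65 pos [0.0246 0.7542 0.5179] q [ 1.55  0.61  0.62 -0.1   2.12  1.66] F [-0.4  1.2 -0.3] w85.1mm
tilt 13.39@-68.9 yaz -8.1 y.z 0.116
up/out dirs in tool [-0.201  0.116 -0.973] [ 0.97  -0.116 -0.214]
```

>>> play_rows --pt "0.045 -0.005 -0.03 0 85" --pt "0.045 -0.005 -0.03 0 85" --pt "0.045 -0.005 -0.03 0 85" --pt "0.045 -0.005 -0.03 0 85" --pt "0.045 -0.005 -0.03 0 85"

```text
time: 8.28
tool_pos: [0.0257, 0.8434, 0.5179]
tcp_rot: [2.285, 1.969, 0.024]
wrist_force: [0.3, -0.2, 0.5]
width: 0.994
```

>>> play_rows --pt "0.045 0 -0.03 0 85" --pt "0.045 0 -0.03 0 85" --pt "0.045 0 -0.03 0 85" --pt "0.045 0 -0.03 0 85" --pt "0.045 0 -0.03 0 85"

```text
time: 8.9
tool_pos: [0.0433, 0.8901, 0.5327]
tcp_rot: [2.358, 2.051, 0.208]
wrist_force: [-0.0, -0.4, -0.8]
width: 0.994
```

Run:
```python
from h import *
s,M=st(); print("up/out dirs in tool", (M.T@[0,0,1]).round(3),(M.T@[np.cos(s["q"][0]),np.sin(s["q"][0]),0]).round(3))
```

```text
t8.90 pos [0.0433 0.8901 0.5327] q [ 1.53  0.78  0.31 -0.11  1.97  1.63] F [-0.  -0.4 -0.8] w84.8mm
tilt 7.63@37.2 yaz -8.2 y.z 0.094
up/out dirs in tool [ 0.094  0.094 -0.991] [ 0.991 -0.106  0.084]
```

>>> play_rows --pt "0.05 -0.012 -0.033 0 85" --pt "0.05 -0.012 -0.033 0 85" --pt "0.05 -0.012 -0.033 0 85" --pt "0.05 -0.012 -0.033 0 85" --pt "0.05 -0.012 -0.033 0 85"

```text
time: 9.52
tool_pos: [0.0009, 0.9271, 0.5853]
tcp_rot: [-2.237, -1.967, -0.407]
wrist_force: [-0.5, 0.7, -0.1]
width: 0.998
```

>>> play_rows --pt "0.05 -0.012 -0.033 0 85" --pt "0.05 -0.012 -0.033 0 85" --pt "0.05 -0.012 -0.033 0 85" --pt "0.05 -0.012 -0.033 0 85" --pt "0.05 -0.012 -0.033 0 85"

```text
time: 10.15
tool_pos: [-0.0376, 0.9363, 0.673]
tcp_rot: [-2.091, -1.86, -0.58]
wrist_force: [-0.2, 0.6, 1.1]
width: 0.997
```

Run:
```python
from h import *
s,M=st(); print("up/out dirs in tool", (M.T@[0,0,1]).round(3),(M.T@[np.cos(s["q"][0]),np.sin(s["q"][0]),0]).round(3))
```

```text
t10.15 pos [-0.0376  0.9363  0.673 ] q [ 1.64  0.65  0.31 -0.14  1.7   1.7 ] F [-0.2  0.6  1.1] w85.2mm
tilt 28.45@76.9 yaz -7.5 y.z 0.054
up/out dirs in tool [ 0.473  0.054 -0.879] [ 0.869 -0.194  0.456]
```

>>> play_rows --pt "0.05 -0.012 -0.033 0 85" --pt "0.05 -0.012 -0.033 0 85" --pt "0.05 -0.012 -0.033 0 85"

```text
time: 10.52
tool_pos: [-0.0599, 0.9271, 0.7376]
tcp_rot: [-1.999, -1.792, -0.671]
wrist_force: [0.0, 0.1, 0.2]
width: 0.994
```

Run:
```python
from h import *
s,M=st()
way([.1,.7,.6],[.36,.35,.6],[.46,.02,.42])
```

```text
t10.53 pos [-0.0599  0.9271  0.7376] q [ 1.67  0.6   0.31 -0.16  1.64  1.72] F [0.  0.1 0.2] w84.9mm
tilt 35.17@79.9 yaz -6.9 y.z 0.039
[0.1, 0.7, 0.6] 6 x [-0.042, 0.0301, -0.0]
[0.36, 0.35, 0.6] 8 x [-0.0332, 0.0375, -0.0215]
[0.46, 0.02, 0.42] 7 x [-0.0521, 0.0189, -0.0043]
```

>>> play_rows --pt "-0.042 0.0301 0 0 85" --pt "-0.042 0.0301 0 0 85" --pt "-0.042 0.0301 0 0 85" --pt "-0.042 0.0301 0 0 85" --pt "-0.042 0.0301 0 0 85"

```text
time: 11.15
tool_pos: [0.0691, 0.7452, 0.6289]
tcp_rot: [-1.999, -1.793, -0.672]
wrist_force: [0.2, 0.6, 1.3]
width: 0.997
```

>>> play_rows --pt "-0.042 0.0301 0 0 85" --pt "-0.0332 0.0375 -0.0215 0 85" --pt "-0.0332 0.0375 -0.0215 0 85" --pt "-0.0332 0.0375 -0.0215 0 85" --pt "-0.0332 0.0375 -0.0215 0 85"

```text
time: 11.78
tool_pos: [0.2253, 0.5323, 0.607]
tcp_rot: [-1.999, -1.795, -0.673]
wrist_force: [1.5, -0.0, 1.1]
width: 0.993
```

>>> play_rows --pt "-0.0332 0.0375 -0.0215 0 85" --pt "-0.0332 0.0375 -0.0215 0 85" --pt "-0.0332 0.0375 -0.0215 0 85" --pt "-0.0332 0.0375 -0.0215 0 85" --pt "-0.0521 0.0189 -0.0043 0 85"

```text
time: 12.4
tool_pos: [0.3706, 0.3102, 0.583]
tcp_rot: [-2.001, -1.796, -0.677]
wrist_force: [0.8, 1.0, -0.6]
width: 0.994
```

>>> play_rows --pt "-0.0521 0.0189 -0.0043 0 85" --pt "-0.0521 0.0189 -0.0043 0 85" --pt "-0.0521 0.0189 -0.0043 0 85" --pt "-0.0521 0.0189 -0.0043 0 85" --pt "-0.0521 0.0189 -0.0043 0 85"

```text
time: 13.02
tool_pos: [0.4411, 0.0738, 0.4529]
tcp_rot: [-2.003, -1.796, -0.672]
wrist_force: [1.0, 1.5, -0.2]
width: 0.995
```

>>> play_rows --pt "-0.0521 0.0189 -0.0043 0 85" --pt "0 0 0 0 85" --pt "0 0 0 0 85"

```text
time: 13.4
tool_pos: [0.4553, 0.0285, 0.4281]
tcp_rot: [-2.001, -1.795, -0.671]
wrist_force: [1.0, -0.1, -0.6]
width: 0.996
```

Run:
```python
from h import *
s,M=st(); i=camera_info("wrist"); im=read_camera("wrist"); cv2.imwrite("pics/w1.png",im[:,:,::-1]); np.savez("w1.npz",K=i["intrinsics"],P=i["pose"])
for c in HUE: print(c,blobs(im,c,60))
```

```text
t13.40 pos [0.4553 0.0285 0.4281] q [-0.44 -0.22  1.86  0.59  1.66 -0.32] F [ 1.  -0.1 -0.6] w85.1mm
tilt 35.04@79.7 yaz -7.0 y.z 0.041
red [(323, [332.6, 165.7], [323, 156, 20, 21]), (3522, [490.1, 265.2], [448, 220, 90, 95]), (114, [455.2, 403.9], [449, 395, 13, 18])]
yellow [(294, [283.6, 162.7], [275, 153, 18, 20])]
green []
blue [(284, [234.0, 159.1], [225, 150, 19, 19])]
```

View pics/w1.png

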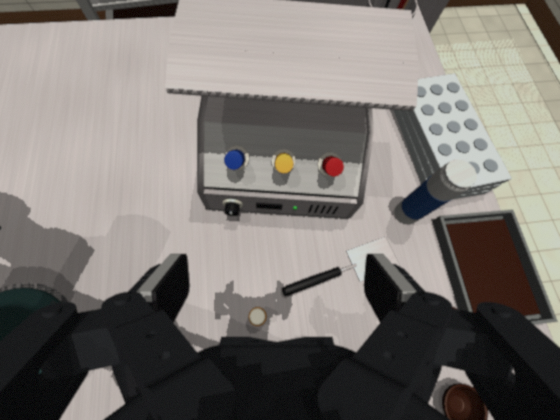

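Run:
```python
from h import *
d=np.load("w1.npz"); i={"intrinsics":d["K"],"pose":d["P"]}
W=dict(red=[332.6,165.7],yel=[283.6,162.7],blu=[234,159.1]); T=dict(red=[158.3,199.3],yel=[150.2,232.2],blu=[144.9,266.6])
for k in W:
    print(k,onz("wrist",W[k],.170,i).round(4),"tri wrist-top",tri(ray("wrist",W[k],i),ray("top",T[k])))
a,b,c=[onz("wrist",W[k],.17,i) for k in("red","yel","blu")]
v=c-a; print(np.linalg.norm(v),"x_w az",np.degrees(np.arctan2(v[1],v[0]))-90)
print("optical dir",d["P"][:3,2].round(3))
# front panel bottom/top edges in top view: bright trim line -> Hough
im=cv2.imread("pics/top0.png"); g=cv2.cvtColor(im,cv2.COLOR_BGR2GRAY)[140:310,100:200]
L=cv2.HoughLinesP(cv2.Canny(g,60,150),1,np.pi/720,40,minLineLength=60,maxLineGap=8)
for x1,y1,x2,y2 in L[:,0]:
    z=.1; A=onz("top",[x1+100,y1+140],z);B=onz("top",[x2+100,y2+140],z); t=B-A; print((x1+100,y1+140,x2+100,y2+140),"%.1f"%np.degrees(np.arctan2(t[1],t[0])))
```

```text
red [0.5794 0.2128 0.17  ] tri wrist-top (array([0.58007264, 0.2135831 , 0.16817313]), [np.float64(0.0001875346505918183), np.float64(0.00018753465059199553)])
yel [0.5021 0.226  0.17  ] tri wrist-top (array([0.50260468, 0.23056008, 0.16221343]), [np.float64(0.0006088819050577732), np.float64(0.0006088819050579547)])
blu [0.4245 0.2403 0.17  ] tri wrist-top (array([0.42361031, 0.23477838, 0.17976168]), [np.float64(0.0013922287200252537), np.float64(0.001392228720025298)])
0.1572784013366488 x_w az 79.93427944665561
optical dir [ 0.08   0.336 -0.938]
(np.int32(111), np.int32(302), np.int32(142), np.int32(161)) -9.8
(np.int32(154), np.int32(301), np.int32(179), np.int32(182)) -9.6
(np.int32(156), np.int32(301), np.int32(184), np.int32(178)) -10.6
(np.int32(151), np.int32(300), np.int32(179), np.int32(176)) -10.4
(np.int32(166), np.int32(290), np.int32(190), np.int32(183)) -10.5
(np.int32(182), np.int32(267), np.int32(197), np.int32(195)) -9.7
(np.int32(138), np.int32(255), np.int32(154), np.int32(181)) -9.7
```

>>> play_rows --pt "0 0 0 0.0114 55" --pt "0 0 0 0 55"

```text
time: 13.7
tool_pos: [0.4551, 0.0295, 0.4289]
tcp_rot: [-2.053, -1.719, -0.649]
wrist_force: [-0.2, 0.7, -0.0]
width: 0.647
```

Run:
```python
from h import *
s,M=st(); way([.481,.108,.3405],[.493,.1757,.242],[.5051,.2435,.1439])
```

```text
t13.70 pos [0.4551 0.0295 0.4289] q [-0.43 -0.23  1.86  0.59  1.66 -0.25] F [-0.2  0.7 -0. ] w55.3mm
tilt 34.99@79.7 yaz -10.2 y.z 0.002
[0.481, 0.108, 0.3405] 3 x [0.0055, 0.0038, 0.0398]
[0.493, 0.1757, 0.242] 3 x [-0.0001, -0.0001, 0.04]
[0.5051, 0.2435, 0.1439] 3 x [0.0001, -0.0001, 0.04]
```

>>> play_rows --pt "0.0055 0.0038 0.0398 0 55" --pt "0.0055 0.0038 0.0398 0 55" --pt "0.0055 0.0038 0.0398 0 55" --pt "0 0 0.035 0 55" --pt "0 0 0.035 0 55"

```text
time: 14.32
tool_pos: [0.4882, 0.1482, 0.2819]
tcp_rot: [-2.052, -1.718, -0.649]
wrist_force: [0.3, -0.6, 0.7]
width: 0.642
```

>>> play_rows --pt "0 0 0 0 55" --pt "0 0 0 0 55"

```text
time: 14.58
tool_pos: [0.4886, 0.1468, 0.2833]
tcp_rot: [-2.053, -1.717, -0.649]
wrist_force: [-0.9, 1.1, 0.8]
width: 0.65
```

Run:
```python
from h import *
s,M=st(); i=camera_info("wrist"); im=read_camera("wrist"); cv2.imwrite("pics/w2.png",im[:,:,::-1]); np.savez("w2.npz",K=i["intrinsics"],P=i["pose"])
for c in HUE: print(c,blobs(im,c,60))
w=M[:,2]
for nm,uv in [(k,b[1]) for k in("red","yellow","blue") for b in blobs(im,k,300)[:1]]:
    for z in(.1755,.165): print(nm,z,onz("wrist",uv,z,i).round(4))
mid=np.array([.5035,.2345,.157]); print("proj mid,end",proj("wrist",mid,i).round(1),proj("wrist",mid-.0225*w,i).round(1)); way(mid+.016*w)
```

```text
t14.57 pos [0.4886 0.1468 0.2833] q [-0.16 -0.15  2.06  0.64  1.29 -0.19] F [-0.9  1.1  0.8] w55.5mm
tilt 35.04@79.7 yaz -10.2 y.z 0.001
red [(963, [353.9, 197.0], [336, 180, 37, 35]), (1635, [546.6, 287.8], [520, 253, 40, 96])]
yellow [(845, [275.2, 197.8], [261, 180, 30, 36])]
green []
blue [(921, [196.4, 197.3], [179, 181, 36, 35]), (1239, [486.7, 238.5], [453, 215, 76, 42])]
red 0.1755 [0.5769 0.2121 0.1755]
red 0.165 [0.5806 0.2158 0.165 ]
yellow 0.1755 [0.502  0.2248 0.1755]
yellow 0.165 [0.5027 0.2291 0.165 ]
blue 0.1755 [0.4273 0.2388 0.1755]
blue 0.165 [0.425  0.2437 0.165 ]
proj mid,end [275.  195.9] [274.9 200.8]
[0.50514849 0.24353721 0.14389995] 3 x [0.0001, -0.0006, 0.057]
```

View pics/w2.png

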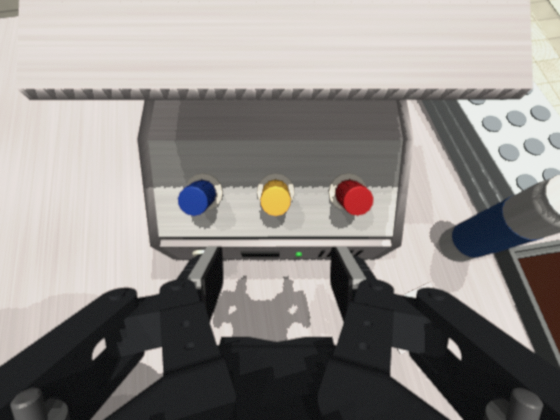

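>>> play_rows --pt "0 -0.0005 0.05 0 55" --pt "0 -0.0005 0.05 0 55" --pt "0 -0.0005 0.04 0 55" --pt "0 0 0.02 0 55" --pt "0 0 0.01 0 55"

```text
time: 15.25
tool_pos: [0.5049, 0.2429, 0.143]
tcp_rot: [-2.054, -1.714, -0.649]
wrist_force: [0.3, 0.3, 0.4]
width: 0.643
```

>>> play_rows --pt "0 0 0 0 55" --pt "0 0 0 0 20" --pt "0 0 0 0 20" --pt "0 0 0 0 20" --pt "0 0 0 0 20" --squeeze 50

```text
time: 15.88
tool_pos: [0.5051, 0.2424, 0.1439]
tcp_rot: [-2.055, -1.715, -0.65]
wrist_force: [-1.1, -4.1, 6.1]
width: 0.342
```

Run:
```python
from h import *
s,M=st(); w=M[:,2]; print("goal",(np.array([.5035,.2345,.157])+.016*w).round(4))
im=read_camera("wrist"); cv2.imwrite("pics/w3.png",im[:,:,::-1])
```

```text
t15.88 pos [0.5051 0.2424 0.1439] q [ 0.05  0.03  2.17  0.76  0.94 -0.24] F [-1.1 -4.1  6.1] w29.2mm
tilt 35.06@79.6 yaz -10.3 y.z 0.001
goal [0.5052 0.2435 0.1439]
```

View pics/w3.png

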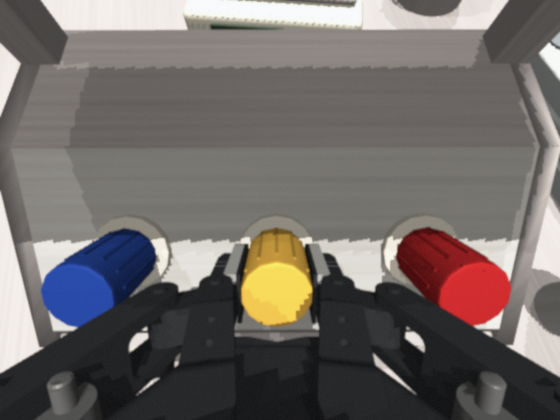

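>>> play_rows --pt "0 0 -0.006 0 20" --pt "0 0 -0.012 0 20" --pt "0 0 -0.02 0 20" --pt "0 0 -0.025 0 20" --pt "0 0 -0.025 0 20"

```text
time: 16.55
tool_pos: [0.495, 0.1929, 0.2152]
tcp_rot: [-2.055, -1.713, -0.648]
wrist_force: [-0.2, -0.2, -0.2]
width: 0.336
```

>>> play_rows --pt "0 0 -0.025 0 20" --pt "0 0 -0.025 0 20" --pt "0 0 -0.025 0 20" --pt "0 0 -0.025 0 20" --pt "0 0 0 0 20"

```text
time: 17.18
tool_pos: [0.4858, 0.1358, 0.298]
tcp_rot: [-2.057, -1.715, -0.651]
wrist_force: [0.1, 0.5, -0.5]
width: 0.339
```

Run:
```python
from h import *
s,M=st(); way([.49,.05,.4],[.6,-.2,.55],[.45,-.55,.55],[-.12,-.75,.52])
im=read_camera("wrist"); cv2.imwrite("pics/w4.png",im[:,:,::-1]); print(blobs(im,"yellow",100))
```

```text
t17.18 pos [0.4858 0.1358 0.298 ] q [-0.19 -0.17  2.05  0.63  1.32 -0.19] F [ 0.1  0.5 -0.5] w29.0mm
tilt 35.02@79.4 yaz -10.4 y.z 0.002
[0.49, 0.05, 0.4] 3 x [-0.0033, 0.0066, -0.0438]
[0.6, -0.2, 0.55] 6 x [-0.0165, 0.0256, -0.0421]
[0.45, -0.55, 0.55] 7 x [-0.0434, -0.0121, -0.0305]
[-0.12, -0.75, 0.52] 11 x [-0.0238, -0.0477, -0.0135]
[(5598, [276.1, 278.9], [240, 228, 73, 98])]
```

Run:
```python
from h import *
way([.49,.05,.4],[.6,-.2,.5],[.45,-.5,.5],[-.1,-.6,.47])
s,M=st()
for p in ([.45,-.5,.5],[-.1,-.6,.47],[-.1,-.65,.47]): print(ik(np.array(p),M,[-1.2,.6,.9,0,2,-1]))
```

```text
[0.49, 0.05, 0.4] 3 x [-0.0032, 0.0068, -0.0443]
[0.6, -0.2, 0.5] 6 x [-0.0213, 0.0255, -0.0353]
[0.45, -0.5, 0.5] 6 x [-0.044, -0.0156, -0.0308]
[-0.1, -0.6, 0.47] 10 x [-0.0179, -0.0523, -0.0089]
t17.23 pos [0.4851 0.1363 0.2967] q [-0.19 -0.17  2.05  0.63  1.32 -0.19] F [-0.2 -0.6 -0.9] w28.6mm
tilt 35.01@79.6 yaz -10.4 y.z -0.000
(array([-1.06489645,  0.51007495,  0.90563685,  0.4564955 ,  2.17109769,
       -0.70871824]), np.float64(4.957145804951324e-13))
(array([-1.77063848,  0.49561537,  0.97981739, -0.01437407,  2.27708975,
       -1.59555669]), np.float64(1.253023240721518e-10))
(array([-1.75904969,  0.61878028,  0.79742586, -0.00594597,  2.33643078,
       -1.5808556 ]), np.float64(1.6653345369377348e-15))
```

>>> play_rows --pt "-0.0032 0.0068 -0.0443 0 20" --pt "-0.0032 0.0068 -0.0443 0 20" --pt "-0.0032 0.0068 -0.0443 0 20" --pt "-0.0213 0.0255 -0.0353 0 20" --pt "-0.0213 0.0255 -0.0353 0 20"

```text
time: 17.85
tool_pos: [0.5269, -0.0335, 0.4324]
tcp_rot: [-2.053, -1.713, -0.646]
wrist_force: [0.7, 1.4, 0.0]
width: 0.338
```

>>> play_rows --pt "-0.0213 0.0255 -0.0353 0 20" --pt "-0.0213 0.0255 -0.0353 0 20" --pt "-0.0213 0.0255 -0.0353 0 20" --pt "-0.0213 0.0255 -0.0353 0 20" --pt "-0.044 -0.0156 -0.0308 0 20"

```text
time: 18.48
tool_pos: [0.5774, -0.2501, 0.4979]
tcp_rot: [-2.05, -1.715, -0.647]
wrist_force: [0.3, -1.2, -1.7]
width: 0.339
```

>>> play_rows --pt "-0.044 -0.0156 -0.0308 0 20" --pt "-0.044 -0.0156 -0.0308 0 20" --pt "-0.044 -0.0156 -0.0308 0 20" --pt "-0.044 -0.0156 -0.0308 0 20" --pt "-0.044 -0.0156 -0.0308 0 20"

```text
time: 19.1
tool_pos: [0.4503, -0.5012, 0.4975]
tcp_rot: [-2.052, -1.712, -0.648]
wrist_force: [1.3, -0.5, -0.4]
width: 0.338
```

>>> play_rows --pt "-0.0179 -0.0523 -0.0089 0 20" --pt "-0.0179 -0.0523 -0.0089 0 20" --pt "-0.0179 -0.0523 -0.0089 0 20" --pt "-0.0179 -0.0523 -0.0089 0 20" --pt "-0.0179 -0.0523 -0.0089 0 20"

```text
time: 19.73
tool_pos: [0.1745, -0.5505, 0.4829]
tcp_rot: [-2.052, -1.713, -0.649]
wrist_force: [-0.1, -0.7, -0.7]
width: 0.34
```

>>> play_rows --pt "-0.0179 -0.0523 -0.0089 0 20" --pt "-0.0179 -0.0523 -0.0089 0 20" --pt "-0.0179 -0.0523 -0.0089 0 20" --pt "-0.0179 -0.0523 -0.0089 0 20" --pt "-0.0179 -0.0523 -0.0089 0 20"

```text
time: 20.35
tool_pos: [-0.1005, -0.6014, 0.4682]
tcp_rot: [-2.052, -1.714, -0.65]
wrist_force: [0.4, -1.1, -0.7]
width: 0.338
```

Run:
```python
from h import *
s,M=st(); print("up/out dirs in tool", (M.T@[0,0,1]).round(3),(M.T@[np.cos(s["q"][0]),np.sin(s["q"][0]),0]).round(3))
```

```text
t20.35 pos [-0.1005 -0.6014  0.4682] q [-1.77  0.5   0.98 -0.02  2.28 -1.6 ] F [ 0.4 -1.1 -0.7] w28.9mm
tilt 35.17@79.8 yaz -10.2 y.z -0.001
up/out dirs in tool [ 0.576 -0.001 -0.817] [-0.817 -0.021 -0.576]
```

>>> play_rows --pt "-0.048 0 -0.034 0 20" --pt "-0.048 0 -0.034 0 20" --pt "-0.048 0 -0.034 0 20" --pt "-0.048 0 -0.034 0 20" --pt "-0.048 0 -0.034 0 20"

```text
time: 20.98
tool_pos: [-0.1303, -0.7686, 0.4108]
tcp_rot: [-2.09, -1.746, -0.597]
wrist_force: [-0.1, -0.4, -0.0]
width: 0.342
```

>>> play_rows --pt "-0.048 0 -0.034 0 20" --pt "-0.048 0 -0.034 0 20" --pt "-0.048 0 -0.034 0 20" --pt "-0.048 0 -0.034 0 20" --pt "-0.048 0 -0.034 0 20"

```text
time: 21.6
tool_pos: [-0.144, -0.8315, 0.3476]
tcp_rot: [-2.188, -1.825, -0.45]
wrist_force: [0.3, -0.2, -0.7]
width: 0.338
```

Run:
```python
from h import *
s,M=st()
```

```text
t21.60 pos [-0.144  -0.8315  0.3476] q [-1.77  1.    0.31 -0.01  2.23 -1.59] F [ 0.3 -0.2 -0.7] w28.8mm
tilt 23.20@79.5 yaz -10.3 y.z 0.001
```

>>> play_rows --pt "-0.042 0 -0.042 0 20" --pt "-0.042 0 -0.042 0 20" --pt "-0.042 0 -0.042 0 20" --pt "-0.042 0 -0.042 0 20" --pt "-0.042 0 -0.042 0 20"

```text
time: 22.22
tool_pos: [-0.1532, -0.8686, 0.3737]
tcp_rot: [-2.294, -1.912, -0.265]
wrist_force: [-0.5, -0.3, -0.3]
width: 0.337
```

Run:
```python
from h import *
s,M=st()
```

```text
t22.23 pos [-0.1532 -0.8686  0.3737] q [-1.77  0.96  0.31 -0.    2.1  -1.59] F [-0.5 -0.3 -0.3] w28.8mm
tilt 13.04@78.9 yaz -10.4 y.z 0.003
```

>>> play_rows --pt "-0.042 0 -0.042 0 20" --pt "-0.042 0 -0.042 0 20" --pt "-0.042 0 -0.042 0 20" --pt "-0.042 0 -0.042 0 20" --pt "-0.042 0 -0.042 0 20"

```text
time: 22.85
tool_pos: [-0.1596, -0.8952, 0.4329]
tcp_rot: [-2.394, -1.994, -0.058]
wrist_force: [-0.8, 0.1, -0.3]
width: 0.337
```

Run:
```python
from h import *
s,M=st()
```

```text
t22.85 pos [-0.1596 -0.8952  0.4329] q [-1.78  0.89  0.31  0.    1.99 -1.59] F [-0.8  0.1 -0.3] w28.8mm
tilt 2.59@74.6 yaz -10.4 y.z 0.004
```

>>> play_rows --pt "-0.042 0 -0.042 0 20" --pt "-0.01 0 -0.01 0 20" --pt "0 0 0 0 20"

```text
time: 23.22
tool_pos: [-0.1607, -0.8989, 0.4526]
tcp_rot: [2.412, 2.008, 0.005]
wrist_force: [1.1, 0.3, -0.0]
width: 0.34
```

Run:
```python
from h import *
s,M=st()
way([.3,-.65,.45],[.43,-.28,.42])
```

```text
t23.23 pos [-0.1607 -0.8989  0.4526] q [-1.78  0.86  0.31  0.    1.97 -1.59] F [ 1.1  0.3 -0. ] w29.1mm
tilt 0.24@-6.7 yaz -10.4 y.z 0.004
[0.3, -0.65, 0.45] 10 x [0.0328, 0.0408, 0.0004]
[0.43, -0.28, 0.42] 7 x [0.0553, 0.0087, 0.0043]
```

>>> play_rows --pt "0.0328 0.0408 0 0 20" --pt "0.0328 0.0408 0 0 20" --pt "0.0328 0.0408 0 0 20" --pt "0.0328 0.0408 0 0 20" --pt "0.0328 0.0408 0 0 20"

```text
time: 23.85
tool_pos: [0.0711, -0.7736, 0.4515]
tcp_rot: [2.413, 2.01, 0.008]
wrist_force: [0.2, 0.1, -0.6]
width: 0.336
```

>>> play_rows --pt "0.0328 0.0408 0 0 20" --pt "0.0328 0.0408 0 0 20" --pt "0.0328 0.0408 0 0 20" --pt "0.0328 0.0408 0 0 20" --pt "0.0328 0.0408 0 0 20"

```text
time: 24.48
tool_pos: [0.3013, -0.6493, 0.4527]
tcp_rot: [2.414, 2.01, 0.007]
wrist_force: [0.6, -0.5, -1.2]
width: 0.338
```

>>> play_rows --pt "0.0553 0.0087 0.014 0 20" --pt "0.0553 0.0087 0.014 0 20" --pt "0.0553 0.0087 0.014 0 20" --pt "0.0553 0.0087 0.014 0 20" --pt "0.0553 0.0087 0.014 0 20"

```text
time: 25.1
tool_pos: [0.3933, -0.3843, 0.3831]
tcp_rot: [2.413, 2.009, 0.006]
wrist_force: [1.2, -0.1, 0.4]
width: 0.339
```

>>> play_rows --pt "0.0553 0.0087 0.014 0 20" --pt "0.0553 0.0087 0.014 0 20" --pt "0 0 0 0 20" --pt "0 0 0 0 20"

```text
time: 25.6
tool_pos: [0.4303, -0.2807, 0.3564]
tcp_rot: [2.412, 2.01, 0.005]
wrist_force: [0.1, -0.3, -0.1]
width: 0.336
```

Run:
```python
from h import *
s,M=st(); i=camera_info("wrist"); im=read_camera("wrist"); cv2.imwrite("pics/w5.png",im[:,:,::-1]); np.savez("w5.npz",K=i["intrinsics"],P=i["pose"])
for c in("yellow","green"): print(c,blobs(im,c,60))
for p in([.4284,-.2017,.072],[.444,-.1233,.072]): print(proj("wrist",np.array(p),i).round(1))
im=read_camera("scene"); cv2.imwrite("pics/s5.png",im[:,:,::-1])
```

```text
t25.60 pos [ 0.4303 -0.2807  0.3564] q [-0.63 -0.1   1.77  0.    1.47 -0.45] F [ 0.1 -0.3 -0.1] w28.7mm
tilt 0.21@6.0 yaz -10.4 y.z 0.004
yellow [(857, [336.8, 44.4], [321, 26, 32, 38]), (103, [276.3, 209.5], [259, 206, 34, 11]), (5485, [276.3, 278.7], [241, 228, 72, 98])]
green []
[264.  122.5]
[264.2  59.6]
```

View pics/w5.png

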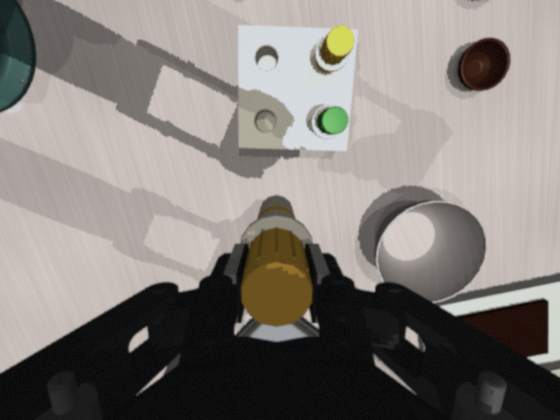

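Run:
```python
import cv2,numpy as np
im=cv2.imread("pics/w5.png"); c=im[20:160,230:365]
c=cv2.convertScaleAbs(c,alpha=1.2); cv2.imwrite("pics/c5.png",cv2.resize(c[:,:70],None,fx=8/2*1.07,fy=4.28,interpolation=cv2.INTER_CUBIC))
g=cv2.cvtColor(im,cv2.COLOR_BGR2GRAY); G=cv2.resize(g[20:160,230:300],None,fx=6,fy=6,interpolation=cv2.INTER_CUBIC)
for p2 in(30,22,16):
    C=cv2.HoughCircles(cv2.GaussianBlur(G,(9,9),2),cv2.HOUGH_GRADIENT,1,150,param1=60,param2=p2,minRadius=55,maxRadius=85)
    if C is not None: print(p2,[(round(x/6+230-.4,1),round(y/6+20-.4,1),round(r/6,1)) for x,y,r in C[0][:6]])
```

```text
30 [(np.float32(266.0), np.float32(56.0), np.float32(11.0))]
22 [(np.float32(266.0), np.float32(56.0), np.float32(11.0))]
16 [(np.float32(267.7), np.float32(57.5), np.float32(12.9))]
```

View pics/c5.png

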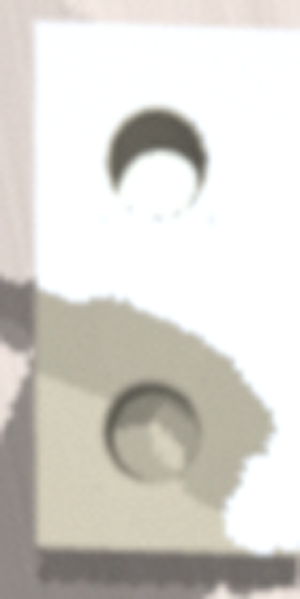

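Run:
```python
from h import *
d=np.load("w5.npz"); i={"intrinsics":d["K"],"pose":d["P"]}
a=onz("wrist",[266.3,57.5],.072,i); b=onz("wrist",[265.4,120.7],.072,i); v=a-b
print(a.round(4),b.round(4),np.linalg.norm(v),np.degrees(np.arctan2(v[1],v[0])))
u=np.array([v[1],-v[0],0]); print("fresh pred",(a+u).round(4),"green",(b+u).round(4))
# fresh cap end from wrist: yellow blob top ellipse; tri with top
print("fresh tri",tri(ray("wrist",[340,41],i),ray("top",[305.5,226.7])))
s,M=st(); 
# held tube: axis in tool frame: cap end centre & pixel of collar
w=M[:,2]; g=s["tool_pos"]-.019*w
for h in(126.5-101,126.5-95,126.5):print(h,proj("wrist",g+h*.001*w,i).round(1))
way([b[0],b[1],.25])
```

```text
[ 0.4472 -0.1214  0.072 ] [ 0.4308 -0.1997  0.072 ] 0.08000725738596427 78.18326011668417
fresh pred [ 0.5255 -0.1377  0.072 ] green [ 0.5091 -0.2161  0.072 ]
fresh tri (array([ 0.52512722, -0.13788702,  0.15375367]), [np.float64(0.0006379119803927566), np.float64(0.0006379119803926903)])
t25.70 pos [ 0.4302 -0.2817  0.3568] q [-0.63 -0.1   1.77  0.    1.47 -0.45] F [ 0.  -0.7 -0.8] w29.2mm
tilt 0.25@1.8 yaz -10.5 y.z 0.004
25.5 [276.1 255.9]
31.5 [276.2 251.6]
126.5 [276.3 209. ]
[np.float64(0.4308247069304143), np.float64(-0.19967656739106857), 0.25] 3 x [0.0269, -0.0049, 0.0356]
```

Run:
```python
from h import *
d=np.load("w5.npz"); i={"intrinsics":d["K"],"pose":d["P"]}
s,M=st(); w=M[:,2]; g=s["tool_pos"]-.019*w
im=cv2.imread("pics/w5.png"); hsv=cv2.cvtColor(im,cv2.COLOR_BGR2HSV)
m=((hsv[...,0]>14)&(hsv[...,0]<36)&(hsv[...,1]>110)).astype(np.uint8); m[:225]=0
for r in range(228,328,8): x=np.where(m[r,200:350])[0]; print(r,(x.min()+200,x.max()+200) if len(x) else None,im[r,276].tolist(), end=" ; ")
print()
th=np.linspace(0,2*np.pi,60)
for h in(-.0195,.0255,.1125):
  for ox in(-.004,0,.004):
    c=np.array([proj("wrist",g+M@[ox+.015*np.cos(t),.015*np.sin(t),h],i) for t in th]); print(h,ox,c.min(0).round(1),c.max(0).round(1))
g=cv2.cvtColor(im,cv2.COLOR_BGR2GRAY); print("col276 rows185-235",g[185:235,276].tolist())
```

```text
t25.70 pos [ 0.4302 -0.2817  0.3568] q [-0.63 -0.1   1.77  0.    1.47 -0.45] F [ 0.  -0.7 -0.8] w29.2mm
tilt 0.25@1.8 yaz -10.5 y.z 0.004
228 (np.int64(275), np.int64(277)) [41, 68, 85] ; 236 (np.int64(258), np.int64(295)) [17, 56, 73] ; 244 (np.int64(251), np.int64(301)) [18, 56, 73] ; 252 (np.int64(247), np.int64(305)) [25, 68, 90] ; 260 (np.int64(245), np.int64(307)) [27, 73, 95] ; 268 (np.int64(244), np.int64(309)) [30, 85, 112] ; 276 (np.int64(242), np.int64(311)) [31, 82, 108] ; 284 (np.int64(240), np.int64(312)) [30, 82, 107] ; 292 (np.int64(240), np.int64(312)) [31, 83, 107] ; 300 (np.int64(241), np.int64(312)) [32, 83, 108] ; 308 (np.int64(246), np.int64(306)) [30, 81, 107] ; 316 (np.int64(252), np.int64(301)) [30, 83, 108] ; 324 (np.int64(270), np.int64(283)) [31, 81, 106] ; 
-0.0195 -0.004 [238.5 277. ] [313.3 342.8]
-0.0195 0 [238.2 267.6] [313.7 334.5]
-0.0195 0.004 [237.9 258. ] [314. 326.]
0.0255 -0.004 [248.8 236.9] [303.4 287.2]
0.0255 0 [248.7 229.8] [303.6 280.8]
0.0255 0.004 [248.5 222.7] [303.8 274.3]
0.1125 -0.004 [258.4 200.4] [294.3 234.8]
0.1125 0 [258.3 195.6] [294.3 230.3]
0.1125 0.004 [258.2 190.8] [294.4 225.8]
col276 rows185-235 [196, 196, 195, 195, 194, 195, 197, 195, 192, 168, 126, 89, 81, 80, 79, 81, 81, 81, 80, 79, 78, 74, 70, 69, 74, 79, 80, 79, 80, 90, 108, 128, 140, 140, 138, 138, 138, 137, 139, 138, 138, 125, 99, 70, 57, 58, 56, 58, 55, 58]
```

>>> play_rows --pt "0.0269 -0.0049 0.035 0 20" --pt "0.0269 -0.0049 0.035 0 20" --pt "0.0269 -0.0049 0.035 0 20" --pt "0 0 0.03 0 20" --pt "0 0 0 0 20"

```text
time: 26.32
tool_pos: [0.4292, -0.1985, 0.2193]
tcp_rot: [-2.414, -2.007, -0.002]
wrist_force: [-0.1, -0.1, -0.1]
width: 0.341
```

Run:
```python
from h import *
st(); way([.4308,-.1997,.16],step=.01)
im=read_camera("scene"); cv2.imwrite("pics/s6.png",cv2.resize(im[140:260,150:310,::-1],None,fx=4,fy=4,interpolation=cv2.INTER_CUBIC))
```

```text
t26.32 pos [ 0.4292 -0.1985  0.2193] q [-0.49 -0.12  2.03  0.    1.23 -0.31] F [-0.1 -0.1 -0.1] w29.1mm
tilt 0.18@99.4 yaz -10.5 y.z -0.001
[0.4308, -0.1997, 0.16] 6 x [-0.0002, 0.0003, 0.0099]
```

View pics/s6.png

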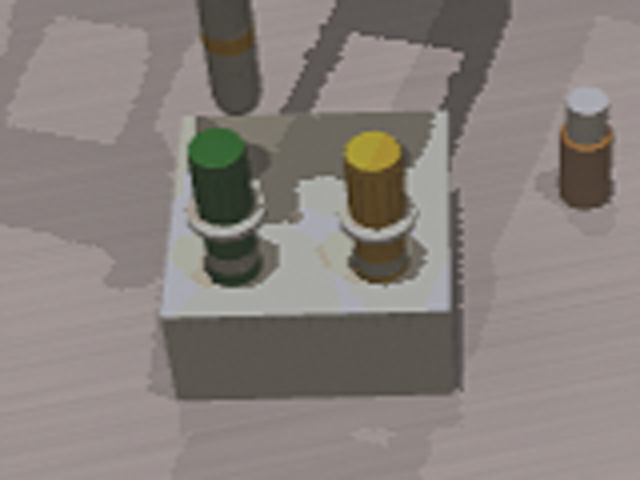

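>>> play_rows --pt "-0.0012 0.0018 0.01 0 20" --pt "0 0 0.01 0 20" --pt "0 0 0.01 0 20" --pt "0 0 0.007 0 20" --pt "0 0 0.005 0 20"

```text
time: 27.0
tool_pos: [0.4326, -0.1997, 0.179]
tcp_rot: [2.413, 2.009, 0.006]
wrist_force: [-0.0, 0.5, -0.5]
width: 0.34
```

>>> play_rows --pt "0 0 0.005 0 20" --pt "0 0 0.005 0 20"

```text
time: 27.25
tool_pos: [0.4325, -0.2, 0.1697]
tcp_rot: [2.412, 2.01, 0.005]
wrist_force: [-3.5, -0.0, 4.3]
width: 0.339
```

Run:
```python
from h import *
st()
```

```text
t27.25 pos [ 0.4325 -0.2     0.1697] q [-0.49 -0.07  2.09  0.    1.12 -0.31] F [-3.5 -0.   4.3] w28.9mm
tilt 0.20@8.5 yaz -10.4 y.z 0.003
```

>>> play_rows --pt "0 -0.0015 0 0 20" --pt "0 0 0 0 20"

```text
time: 27.5
tool_pos: [0.4315, -0.1996, 0.1697]
tcp_rot: [2.412, 2.009, 0.007]
wrist_force: [-0.5, -0.8, 0.2]
width: 0.34
```

>>> play_rows --pt "0 0 0.003 0 20" --pt "0 0 0.003 0 20"

```text
time: 27.75
tool_pos: [0.4313, -0.1997, 0.1636]
tcp_rot: [2.412, 2.009, 0.006]
wrist_force: [-1.1, -0.7, 0.6]
width: 0.341
```

Run:
```python
from h import *
st()
```

```text
t27.75 pos [ 0.4313 -0.1997  0.1636] q [-0.49 -0.07  2.09  0.    1.11 -0.31] F [-1.1 -0.7  0.6] w29.1mm
tilt 0.25@6.1 yaz -10.4 y.z 0.004
```

Free now; slightly nudge and keep going down slowly.

>>> play_rows --pt "0 -0.0004 0.003 0 20" --pt "0 0 0.003 0 20" --pt "0 0 0.003 0 20"

```text
time: 28.12
tool_pos: [0.4311, -0.1995, 0.1544]
tcp_rot: [2.412, 2.009, 0.006]
wrist_force: [0.5, -0.8, -0.7]
width: 0.341
```

>>> play_rows --pt "0 0 0.002 0 20" --pt "0 0 0.002 0 20"

```text
time: 28.38
tool_pos: [0.4311, -0.1995, 0.1505]
tcp_rot: [2.412, 2.009, 0.006]
wrist_force: [-0.0, -0.3, -0.2]
width: 0.34
```

Run:
```python
from h import *
st()
```

```text
t28.38 pos [ 0.4311 -0.1995  0.1505] q [-0.49 -0.05  2.11  0.    1.08 -0.31] F [-0.  -0.3 -0.2] w29.1mm
tilt 0.25@10.3 yaz -10.4 y.z 0.004
```

>>> play_rows --pt "0 0 0.002 0 20" --pt "0 0 0.002 0 20" --pt "0 0 0.002 0 20" --squeeze 22

```text
time: 28.75
tool_pos: [0.4311, -0.1995, 0.1445]
tcp_rot: [2.412, 2.009, 0.006]
wrist_force: [-0.7, 0.0, -0.8]
width: 0.339
```

>>> play_rows --pt "0 0 0.002 0 20" --pt "0 0 0.0015 0 20"

```text
time: 29.0
tool_pos: [0.4311, -0.1995, 0.141]
tcp_rot: [2.412, 2.009, 0.006]
wrist_force: [-1.2, -1.1, 0.5]
width: 0.341
```

>>> play_rows --pt "0 0 0.002 0 20" --pt "0 0 0.0015 0 20"

```text
time: 29.25
tool_pos: [0.4311, -0.1995, 0.1375]
tcp_rot: [2.412, 2.009, 0.006]
wrist_force: [-0.6, -0.5, -0.3]
width: 0.335
```

>>> play_rows --pt "0 0 0.002 0 20" --pt "0 0 0.0015 0 20"

```text
time: 29.5
tool_pos: [0.4314, -0.1999, 0.1356]
tcp_rot: [2.412, 2.009, 0.006]
wrist_force: [-4.8, -0.3, 14.7]
width: 0.337
```

>>> play_rows --pt "0 0 -0.0012 0 20" --pt "0 0 0 0 20"

```text
time: 29.75
tool_pos: [0.4312, -0.1997, 0.1358]
tcp_rot: [2.412, 2.009, 0.006]
wrist_force: [-1.5, 0.3, 5.4]
width: 0.335
```

Run:
```python
from h import *
st()
```

```text
t29.75 pos [ 0.4312 -0.1997  0.1358] q [-0.49 -0.04  2.12  0.    1.05 -0.31] F [-1.5  0.3  5.4] w28.6mm
tilt 0.27@5.3 yaz -10.4 y.z 0.004
```

>>> play_rows --pt "0 0 0 0 40" --pt "0 0 0 0 55" --pt "0 0 0 0 55" --pt "0 0 0 0 55"

```text
time: 30.25
tool_pos: [0.4312, -0.1995, 0.1352]
tcp_rot: [2.412, 2.009, 0.006]
wrist_force: [0.4, -0.5, 0.2]
width: 0.649
```

>>> play_rows --pt "0 0 -0.02 0 55" --pt "0 0 -0.05 0 55" --pt "0 0 -0.05 0 55" --pt "0 0 -0.04 0 55" --pt "0 0 0 0 55"

```text
time: 30.88
tool_pos: [0.4326, -0.2008, 0.2999]
tcp_rot: [2.406, 2.004, 0.011]
wrist_force: [0.7, -0.2, -0.9]
width: 0.646
```

Run:
```python
from h import *
s,M=st(); way([.5253,-.1378,.25],[.5253,-.1378,.121])
i=camera_info("wrist"); im=read_camera("wrist"); cv2.imwrite("pics/w7.png",im[:,:,::-1]); print(blobs(im,"yellow",60)); cv2.imwrite("pics/t7.png",read_camera("top")[:,:,::-1])
for b in blobs(im,"yellow",300): print(onz("wrist",b[1],.16,i).round(4))
```

```text
t30.88 pos [ 0.4326 -0.2008  0.2999] q [-0.49 -0.16  1.93  0.    1.37 -0.31] F [ 0.7 -0.2 -0.9] w55.1mm
tilt 0.71@-15.0 yaz -10.4 y.z 0.012
[0.5253, -0.1378, 0.25] 3 x [0.0263, 0.0264, 0.0169]
[0.5253, -0.1378, 0.121] 3 x [0.0, -0.0005, 0.043]
[(961, [355.5, 116.6], [336, 101, 39, 32]), (832, [272.7, 197.2], [258, 180, 30, 35])]
[ 0.5202 -0.1378  0.16  ]
[ 0.4313 -0.1983  0.16  ]
```

View pics/w7.png

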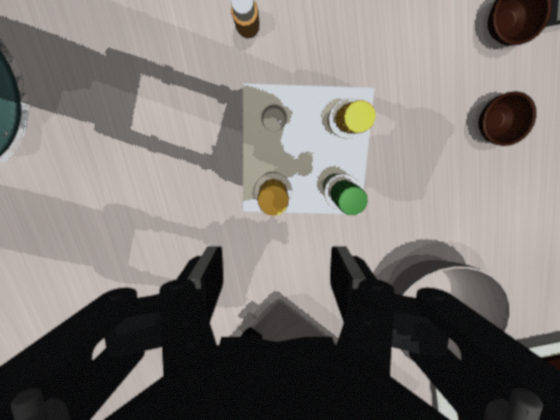

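>>> play_rows --pt "0.0263 0.0264 0.0169 0 55" --pt "0.0263 0.0264 0.0169 0 55" --pt "0.0263 0.0264 0.0169 0 55" --pt "0 0 0 0 55" --pt "0 0 0 0 55"

```text
time: 31.6
tool_pos: [0.5216, -0.1362, 0.2434]
tcp_rot: [-2.413, -2.011, -0.002]
wrist_force: [-0.2, -0.2, -0.2]
width: 0.646
```

Run:
```python
from h import *
s,M=st(); way([.5253,-.1378,.121],step=.03)
i=camera_info("wrist"); im=read_camera("wrist"); cv2.imwrite("pics/w8.png",im[:,:,::-1])
for b in blobs(im,"yellow",300): print(b,onz("wrist",b[1],.154,i).round(4),onz("wrist",b[1],.145,i).round(4))
print(proj("wrist",np.array([.5253,-.1378,.154]),i))
```

```text
t31.60 pos [ 0.5216 -0.1362  0.2434] q [-0.3  -0.    1.88  0.    1.26 -0.12] F [-0.2 -0.2 -0.2] w55.1mm
tilt 0.09@55.6 yaz -10.4 y.z 0.001
[0.5253, -0.1378, 0.121] 5 x [-0.0002, 0.0008, 0.0245]
(1151, [280.4, 210.4], [263, 189, 35, 43]) [ 0.5255 -0.1343  0.154 ] [ 0.5252 -0.1367  0.145 ]
[280.86591371 214.46490067]
```

>>> play_rows --pt "-0.0002 0.0018 0.03 0 55" --pt "0 0.0018 0.03 0 55" --pt "0 0 0.03 0 55" --pt "0 0 0.02 0 55" --pt "0 0 0.0115 0 55"

```text
time: 32.28
tool_pos: [0.5258, -0.1377, 0.1229]
tcp_rot: [2.414, 2.008, 0.005]
wrist_force: [0.1, 0.3, 0.5]
width: 0.641
```

>>> play_rows --pt "0 0 0 0 55" --pt "0 0 0 0 20" --pt "0 0 0 0 20" --pt "0 0 0 0 20" --pt "0 0 0 0 20" --squeeze 60

```text
time: 32.9
tool_pos: [0.5275, -0.1374, 0.1251]
tcp_rot: [2.411, 2.008, 0.007]
wrist_force: [-3.0, 0.4, 7.0]
width: 0.335
```

Run:
```python
from h import *
s,M=st(); i=camera_info("wrist"); im=read_camera("wrist"); cv2.imwrite("pics/w9.png",im[:,:,::-1]); print(blobs(im,"yellow",300))
```

```text
t32.90 pos [ 0.5275 -0.1374  0.1251] q [-0.3   0.11  1.99  0.    1.03 -0.12] F [-3.   0.4  7. ] w28.6mm
tilt 0.34@-0.6 yaz -10.4 y.z 0.006
[(4974, [276.1, 276.0], [242, 228, 69, 93])]
```

>>> play_rows --pt "0 0 -0.01 0 20" --pt "0 0 -0.025 0 20" --pt "0 0 -0.04 0 20" --pt "0 0 -0.055 0 20" --pt "0 0 -0.055 0 20"

```text
time: 33.58
tool_pos: [0.5258, -0.137, 0.3103]
tcp_rot: [2.412, 2.009, 0.006]
wrist_force: [0.7, 0.6, -0.9]
width: 0.332
```

>>> play_rows --pt "0 0 -0.055 0 20" --pt "0 0 -0.055 0 20" --pt "0 0 -0.055 0 20" --pt "0 0 -0.05 0 20" --pt "0 0 0 0 20"

```text
time: 34.2
tool_pos: [0.526, -0.1375, 0.5299]
tcp_rot: [2.405, 2.004, 0.015]
wrist_force: [0.2, 0.3, -0.5]
width: 0.337
```

Run:
```python
from h import *
s,M=st(); i=camera_info("wrist"); im=read_camera("wrist"); cv2.imwrite("pics/w10.png",im[:,:,::-1]); print(blobs(im,"yellow",100))
way([.5,.25,.53],[.3,.58,.53],[.107,.743,.5])
g=cv2.cvtColor(im,cv2.COLOR_RGB2GRAY); print(g[180:235,276].tolist())
```

```text
t34.20 pos [ 0.526  -0.1375  0.5299] q [-0.3  -0.03  1.4   0.    1.76 -0.12] F [ 0.2  0.3 -0.5] w28.8mm
tilt 0.84@-8.8 yaz -10.4 y.z 0.015
[(131, [273.9, 201.0], [261, 197, 28, 11]), (253, [228.1, 212.6], [220, 203, 17, 20]), (4990, [276.2, 276.0], [242, 228, 69, 93])]
[0.5, 0.25, 0.53] 7 x [0.0538, -0.0136, -0.0006]
[0.3, 0.58, 0.53] 7 x [0.0412, -0.0366, -0.0003]
[0.107, 0.743, 0.5] 5 x [0.0251, -0.0439, 0.0056]
[223, 223, 223, 223, 223, 223, 223, 224, 223, 223, 223, 222, 222, 213, 183, 138, 96, 75, 71, 73, 72, 72, 74, 80, 83, 79, 77, 75, 73, 77, 82, 81, 79, 83, 88, 106, 133, 146, 147, 142, 143, 142, 143, 143, 142, 138, 121, 94, 70, 61, 58, 61, 60, 61, 62]
```

>>> play_rows --pt "0.0538 -0.0136 0 0 20" --pt "0.0538 -0.0136 0 0 20" --pt "0.0538 -0.0136 0 0 20" --pt "0.0538 -0.0136 0 0 20" --pt "0.0538 -0.0136 0 0 20"

```text
time: 34.88
tool_pos: [0.506, 0.1411, 0.5213]
tcp_rot: [2.414, 2.01, 0.001]
wrist_force: [0.3, -0.9, -0.8]
width: 0.337
```

>>> play_rows --pt "0.0538 -0.0136 0 0 20" --pt "0.0538 -0.0136 0 0 20" --pt "0.0412 -0.0366 0 0 20" --pt "0.0412 -0.0366 0 0 20" --pt "0.0412 -0.0366 0 0 20"

```text
time: 35.5
tool_pos: [0.4126, 0.3929, 0.5208]
tcp_rot: [2.412, 2.009, -0.0]
wrist_force: [1.0, -0.3, -0.7]
width: 0.33
```

>>> play_rows --pt "0.0412 -0.0366 0 0 20" --pt "0.0412 -0.0366 0 0 20" --pt "0.0412 -0.0366 0 0 20" --pt "0.0412 -0.0366 0 0 20" --pt "0.0251 -0.0439 0.0056 0 20"

```text
time: 36.12
tool_pos: [0.2602, 0.6145, 0.5139]
tcp_rot: [2.411, 2.008, 0.0]
wrist_force: [-0.2, 1.0, -1.1]
width: 0.332
```

>>> play_rows --pt "0.0251 -0.0439 0.0056 0 20" --pt "0.0251 -0.0439 0.0056 0 20" --pt "0.0251 -0.0439 0.0056 0 20" --pt "0.0251 -0.0439 0.0056 0 20" --pt "0 0 0 0 20"

```text
time: 36.75
tool_pos: [0.1029, 0.7449, 0.4884]
tcp_rot: [2.404, 2.012, -0.004]
wrist_force: [1.0, -0.2, -0.7]
width: 0.335
```

Run:
```python
from h import *
s,M=st(); print(np.degrees(s["q"][0]))
```

```text
t36.75 pos [0.1029 0.7449 0.4884] q [ 1.4   0.4   0.97 -0.    1.78  1.58] F [ 1.  -0.2 -0.7] w28.6mm
tilt 0.40@-74.2 yaz -10.1 y.z 0.003
80.31418969572844
```

>>> play_rows --pt "0.048 0.001 -0.034 0 20" --pt "0.048 0 -0.034 0 20" --pt "0.048 0 -0.034 0 20" --pt "0.048 0 -0.034 0 20" --pt "0.048 0 -0.034 0 20"

```text
time: 37.38
tool_pos: [0.1328, 0.8575, 0.5741]
tcp_rot: [-2.359, -1.964, -0.131]
wrist_force: [0.1, -0.2, -0.5]
width: 0.334
```

>>> play_rows --pt "0.048 0 -0.034 0 20" --pt "0.048 0 -0.034 0 20" --pt "0.048 0 -0.034 0 20" --pt "0.048 0 -0.034 0 20" --pt "0.048 0 -0.034 0 20"

```text
time: 38.0
tool_pos: [0.1417, 0.8838, 0.6327]
tcp_rot: [-2.248, -1.873, -0.339]
wrist_force: [0.2, -0.5, -0.6]
width: 0.331
```

Run:
```python
from h import *
s,M=st(); print(np.degrees(s["q"][0]))
```

```text
t38.00 pos [0.1417 0.8838 0.6327] q [1.38 0.67 0.31 0.01 1.86 1.57] F [ 0.2 -0.5 -0.6] w28.3mm
tilt 17.33@80.3 yaz -10.4 y.z -0.003
79.17245971969868
```

>>> play_rows --pt "0.048 0 -0.034 0 20" --pt "0.048 0 -0.034 0 20" --pt "0.048 0 -0.034 0 20" --pt "0.048 0 -0.034 0 20" --pt "0.048 0 -0.034 0 20"

```text
time: 38.62
tool_pos: [0.1462, 0.8845, 0.7211]
tcp_rot: [-2.127, -1.773, -0.533]
wrist_force: [-0.3, 0.6, -0.7]
width: 0.335
```

>>> play_rows --pt "0.048 0 -0.034 0 20" --pt "0.048 0 -0.034 0 20"

```text
time: 38.88
tool_pos: [0.1465, 0.8769, 0.7625]
tcp_rot: [-2.077, -1.731, -0.605]
wrist_force: [0.6, -1.2, -1.4]
width: 0.332
```

Run:
```python
from h import *
s,M=st(); print(np.degrees(s["q"][0]))
```

```text
t38.88 pos [0.1465 0.8769 0.7625] q [1.37 0.55 0.31 0.02 1.7  1.56] F [ 0.6 -1.2 -1.4] w28.4mm
tilt 32.88@80.5 yaz -10.2 y.z -0.008
78.49727975062319
```

>>> play_rows --pt "0.048 0.025 -0.034 0 20" --pt "0 0 0 0 20"

```text
time: 39.12
tool_pos: [0.1721, 0.8653, 0.7859]
tcp_rot: [-2.055, -1.707, -0.645]
wrist_force: [0.3, 0.2, -0.3]
width: 0.329
```

Run:
```python
from h import *
s,M=st()
w=M[:,2]; H=np.array([.5051,.2424,.1439])-.0036*w; print("home",H.round(4))
way([.2,.65,.65],[.4,.3,.63],[.49,.05,.42],list(H-.16*w))
```

```text
t39.12 pos [0.1721 0.8653 0.7859] q [1.33 0.53 0.31 0.04 1.69 1.53] F [ 0.3  0.2 -0.3] w28.1mm
tilt 35.16@80.1 yaz -10.4 y.z -0.007
home [0.5047 0.2404 0.1468]
[0.2, 0.65, 0.65] 5 x [-0.0494, 0.0135, -0.0017]
[0.4, 0.3, 0.63] 7 x [-0.0375, 0.0372, -0.0232]
[0.49, 0.05, 0.42] 6 x [-0.0513, 0.0225, 0.0065]
[np.float64(0.48887949567379047), np.float64(0.1495913822931773), np.float64(0.2776475821043216)] 3 x [-0.0007, -0.0061, 0.0576]
```

>>> play_rows --pt "-0.0494 0.0135 -0.0017 0 20" --pt "-0.0494 0.0135 -0.0017 0 20" --pt "-0.0494 0.0135 -0.0017 0 20" --pt "-0.0494 0.0135 -0.0017 0 20" --pt "-0.0494 0.0135 -0.0017 0 20"

```text
time: 39.75
tool_pos: [0.1978, 0.6617, 0.6545]
tcp_rot: [-2.055, -1.712, -0.638]
wrist_force: [1.0, -0.4, -0.9]
width: 0.337
```

>>> play_rows --pt "-0.0375 0.0372 -0.0232 0 20" --pt "-0.0375 0.0372 -0.0232 0 20" --pt "-0.0375 0.0372 -0.0232 0 20" --pt "-0.0375 0.0372 -0.0232 0 20" --pt "-0.0375 0.0372 -0.0232 0 20"

```text
time: 40.38
tool_pos: [0.3418, 0.4118, 0.6423]
tcp_rot: [-2.055, -1.712, -0.639]
wrist_force: [1.0, -0.5, -1.2]
width: 0.334
```

>>> play_rows --pt "-0.0375 0.0372 -0.0232 0 20" --pt "-0.0375 0.0372 -0.0232 0 20" --pt "-0.0513 0.0225 0.0065 0 20" --pt "-0.0513 0.0225 0.0065 0 20" --pt "-0.0513 0.0225 0.0065 0 20"

```text
time: 41.0
tool_pos: [0.4444, 0.1867, 0.5314]
tcp_rot: [-2.056, -1.711, -0.64]
wrist_force: [0.8, 0.6, -0.8]
width: 0.339
```

>>> play_rows --pt "-0.0513 0.0225 0.0065 0 20" --pt "-0.0513 0.0225 0.0065 0 20" --pt "-0.0513 0.0225 0.0065 0 20" --pt "0 0 0 0 20" --pt "0 0 0 0 20"

```text
time: 41.62
tool_pos: [0.4892, 0.0635, 0.4285]
tcp_rot: [-2.055, -1.711, -0.639]
wrist_force: [0.0, -0.1, -0.8]
width: 0.335
```

Run:
```python
from h import *
s,M=st()
w=M[:,2]; H=np.array([.5051,.2424,.1439])-.0036*w
way(list(H-.15*w))
```

```text
t41.62 pos [0.4892 0.0635 0.4285] q [-0.34 -0.18  1.82  0.6   1.61 -0.16] F [ 0.  -0.1 -0.8] w28.6mm
tilt 34.92@80.3 yaz -10.3 y.z -0.007
[np.float64(0.49030580145811375), np.float64(0.15573002699092015), np.float64(0.2698460498313012)] 4 x [-0.0041, -0.0036, 0.0456]
```

>>> play_rows --pt "-0.0041 -0.0036 0.0456 0 20" --pt "-0.0041 -0.0036 0.0456 0 20" --pt "-0.0041 -0.0036 0.0456 0 20" --pt "-0.0041 -0.0036 0.0456 0 20" --pt "0 0 0 0 20"

```text
time: 42.25
tool_pos: [0.4873, 0.1581, 0.2675]
tcp_rot: [-2.05, -1.714, -0.633]
wrist_force: [0.3, -0.8, 0.4]
width: 0.336
```

>>> play_rows --pt "0 0 0 0 20"

```text
time: 42.38
tool_pos: [0.4909, 0.1563, 0.2719]
tcp_rot: [-2.053, -1.716, -0.642]
wrist_force: [-0.2, 0.2, -0.5]
width: 0.333
```

Run:
```python
from h import *
s,M=st()
w=M[:,2]; H=np.array([.5051,.2424,.1439])-.0036*w
print((M.T@(H-s["tool_pos"])).round(4))
cv2.imwrite("pics/w12.png",read_camera("wrist")[:,:,::-1])
```

```text
t42.38 pos [0.4909 0.1563 0.2719] q [-0.14 -0.14  2.07  0.64  1.26 -0.18] F [-0.2  0.2 -0.5] w28.4mm
tilt 34.92@80.1 yaz -10.2 y.z -0.003
[-0.0017 -0.0008  0.1513]
```

View pics/w12.png

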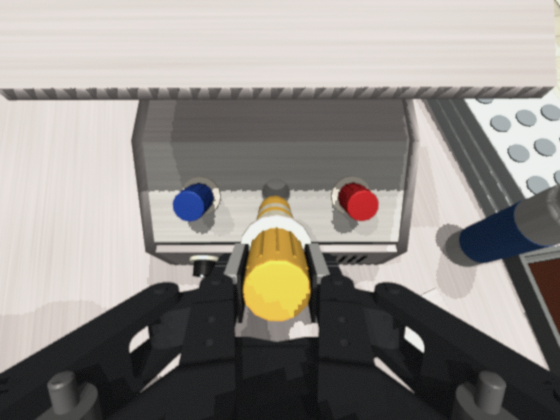

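>>> play_rows --pt "-0.001 0 0.02 0 20" --pt "0 0 0.02 0 20" --pt "0 0 0.01 0 20" --pt "0 0 0.006 0 20" --pt "0 0 0.004 0 20"

```text
time: 43.05
tool_pos: [0.4963, 0.1887, 0.2204]
tcp_rot: [-2.055, -1.713, -0.641]
wrist_force: [-0.4, -1.5, 1.8]
width: 0.331
```

>>> play_rows --pt "0 0 0.004 0 20" --pt "0 0 0.004 0 20"

```text
time: 43.3
tool_pos: [0.4976, 0.1937, 0.2144]
tcp_rot: [-2.054, -1.712, -0.643]
wrist_force: [2.1, 0.8, 3.7]
width: 0.334
```

```bash
cat > c.py <<'E'
from h import *
s,M=st()
w=M[:,2]; H=np.array([.5051,.2424,.1439])-.0036*w
print("to home",(M.T@(H-s["tool_pos"])).round(4),"F tool",(M.T@s["wrist_force"]).round(1),"T tool",(M.T@s["torque"]).round(2))
E
python3 c.py
```

```text
t43.30 pos [0.4976 0.1937 0.2144] q [-0.06 -0.08  2.13  0.69  1.12 -0.2 ] F [2.1 0.8 3.7] w28.5mm
tilt 34.99@80.1 yaz -10.3 y.z -0.005
to home [-0.0001 -0.001   0.0825] F tool [ 3.1  1.9 -2.4] T tool [-0.39  0.67 -0.  ]
```

>>> play_rows --pt "0.001 0.0007 0.003 0 20" --pt "0 0 0.004 0 20" --pt "0 0 0.004 0 20"

```text
time: 43.68
tool_pos: [0.4988, 0.2005, 0.2048]
tcp_rot: [-2.054, -1.712, -0.64]
wrist_force: [2.3, 1.7, 4.3]
width: 0.331
```

```bash
python3 c.py
```

```text
t43.67 pos [0.4988 0.2005 0.2048] q [-0.04 -0.06  2.13  0.69  1.1  -0.2 ] F [2.3 1.7 4.3] w28.3mm
tilt 34.92@80.2 yaz -10.3 y.z -0.006
to home [-0.0002 -0.0008  0.0706] F tool [ 4.2  1.9 -2.3] T tool [-0.56  0.78  0.02]
```

>>> play_rows --pt "0.001 0.0008 0.004 0 20" --pt "0 0 0.005 0 20" --pt "0 0 0.005 0 20"

```text
time: 44.05
tool_pos: [0.5004, 0.209, 0.1932]
tcp_rot: [-2.054, -1.712, -0.638]
wrist_force: [1.9, 0.9, 4.4]
width: 0.332
```

```bash
python3 c.py
```

```text
t44.05 pos [0.5004 0.209  0.1932] q [-0.03 -0.04  2.14  0.7   1.07 -0.2 ] F [1.9 0.9 4.4] w28.3mm
tilt 34.88@80.4 yaz -10.2 y.z -0.008
to home [-0.0006 -0.0009  0.0562] F tool [ 3.6  1.7 -2.9] T tool [-0.41  0.65  0.02]
```

Smooth so far. Continue through the sprung pad.

>>> play_rows --pt "0.0005 0.0005 0.005 0 20" --pt "0 0 0.005 0 20" --pt "0 0 0.005 0 20"

```text
time: 44.42
tool_pos: [0.5024, 0.2176, 0.1819]
tcp_rot: [-2.053, -1.713, -0.638]
wrist_force: [-1.1, -1.2, 9.9]
width: 0.333
```

```bash
python3 c.py
```

```text
t44.42 pos [0.5024 0.2176 0.1819] q [-0.01 -0.03  2.15  0.71  1.04 -0.21] F [-1.1 -1.2  9.9] w28.4mm
tilt 34.88@80.4 yaz -10.2 y.z -0.007
to home [-0.0013 -0.0014  0.0418] F tool [ 4.5 -0.9 -8.9] T tool [ 0.22  0.43 -0.  ]
```

>>> play_rows --pt "0 -0.0003 0.005 0 20" --pt "0 0 0.005 0 20" --pt "0 0 0.005 0 20"

```text
time: 44.8
tool_pos: [0.5036, 0.2261, 0.1698]
tcp_rot: [-2.053, -1.713, -0.639]
wrist_force: [-1.0, -1.9, 9.3]
width: 0.336
```

```bash
python3 c.py
```

```text
t44.80 pos [0.5036 0.2261 0.1698] q [ 0.01 -0.01  2.15  0.73  1.01 -0.21] F [-1.  -1.9  9.3] w28.7mm
tilt 34.89@80.4 yaz -10.2 y.z -0.007
to home [-0.0014 -0.0012  0.027 ] F tool [ 3.7 -0.7 -8.8] T tool [0.09 0.46 0.04]
```

>>> play_rows --pt "0 0 0.005 0 20" --pt "0 0 0.005 0 20" --pt "0 0 0.005 0 20"

```text
time: 45.18
tool_pos: [0.505, 0.2346, 0.1575]
tcp_rot: [-2.053, -1.713, -0.639]
wrist_force: [-1.7, -1.7, 9.9]
width: 0.337
```

>>> play_rows --pt "0 0 0.003 0 20" --pt "0 0 0.002 0 20"

```text
time: 45.42
tool_pos: [0.5054, 0.2375, 0.1534]
tcp_rot: [-2.053, -1.713, -0.639]
wrist_force: [-1.0, -1.3, 11.2]
width: 0.336
```

```bash
python3 c.py
```

```text
t45.42 pos [0.5054 0.2375 0.1534] q [ 0.03  0.02  2.16  0.75  0.97 -0.22] F [-1.  -1.3 11.2] w28.7mm
tilt 34.90@80.4 yaz -10.2 y.z -0.007
to home [-0.0015 -0.0011  0.007 ] F tool [  5.2  -0.8 -10. ] T tool [ 0.17  0.49 -0.01]
```

Now 2 mm steps, watching the axial force.

>>> play_rows --pt "0 0 0.002 0 20" --pt "0 0 0.0015 0 20"

```text
time: 45.68
tool_pos: [0.5057, 0.2395, 0.1507]
tcp_rot: [-2.053, -1.713, -0.639]
wrist_force: [-1.5, -1.4, 9.2]
width: 0.336
```

```bash
python3 c.py
```

```text
t45.67 pos [0.5057 0.2395 0.1507] q [ 0.04  0.02  2.16  0.75  0.97 -0.22] F [-1.5 -1.4  9.2] w28.7mm
tilt 34.90@80.4 yaz -10.2 y.z -0.007
to home [-0.0016 -0.0011  0.0035] F tool [ 3.9 -1.3 -8.5] T tool [ 0.12  0.51 -0.03]
```

>>> play_rows --pt "0 0 0.002 0 20" --pt "0 0 0.0015 0 20"

```text
time: 45.92
tool_pos: [0.5059, 0.2403, 0.1497]
tcp_rot: [-2.051, -1.717, -0.638]
wrist_force: [-16.2, -23.9, 34.6]
width: 0.335
```

```bash
python3 c.py
```

```text
t45.92 pos [0.5059 0.2403 0.1497] q [ 0.04  0.03  2.16  0.75  0.96 -0.23] F [-16.2 -23.9  34.6] w28.6mm
tilt 34.86@80.5 yaz -10.0 y.z -0.006
to home [-0.0018 -0.0011  0.0022] F tool [ -1.9 -12.  -43.4] T tool [ 1.68 -0.54  0.27]
```

>>> play_rows --pt "0 0 -0.0016 0 20" --pt "0 0 0 0 20"

```text
time: 46.18
tool_pos: [0.5058, 0.2401, 0.1498]
tcp_rot: [-2.053, -1.714, -0.639]
wrist_force: [-4.6, -6.6, 14.8]
width: 0.333
```

```bash
python3 c.py
```

```text
t46.17 pos [0.5058 0.2401 0.1498] q [ 0.04  0.03  2.16  0.75  0.96 -0.23] F [-4.6 -6.6 14.8] w28.4mm
tilt 34.90@80.4 yaz -10.2 y.z -0.007
to home [-0.0016 -0.0011  0.0024] F tool [  2.5  -3.5 -16.3] T tool [0.42 0.32 0.07]
```

>>> play_rows --pt "0 0 0 0 45" --pt "0 0 0 0 55" --pt "0 0 0 0 55" --pt "0 0 0 0 55"

```text
time: 46.68
tool_pos: [0.5054, 0.2403, 0.1477]
tcp_rot: [-2.054, -1.712, -0.637]
wrist_force: [-0.3, -0.1, 0.1]
width: 0.641
```

>>> play_rows --pt "0 0 -0.02 0 55" --pt "0 0 -0.04 0 55" --pt "0 0 -0.05 0 55" --pt "0 0 -0.04 0 55" --pt "0 0 0 0 55"

```text
time: 47.3
tool_pos: [0.4937, 0.1545, 0.2747]
tcp_rot: [-2.057, -1.714, -0.646]
wrist_force: [0.1, 0.4, -1.0]
width: 0.646
```

Run:
```python
from h import *
s,M=st(); i=camera_info("wrist"); im=read_camera("wrist"); cv2.imwrite("pics/w13.png",im[:,:,::-1])
for c in("red","yellow","blue"): print(c,[(b[0],b[1],b[2]) for b in blobs(im,c,300)[:1]])
sc=read_camera("scene"); tp=read_camera("top"); cv2.imwrite("pics/s13.png",sc[:,:,::-1]);cv2.imwrite("pics/t13.png",tp[:,:,::-1])
for n,x in(("scene",sc),("top",tp)):
    for c in("yellow","red","green","blue"): print(n,c,blobs(x,c))
r=lambda a,k:cv2.resize(a,k,interpolation=cv2.INTER_CUBIC)
a=r(sc[90:210,370:500],(400,300));b=r(sc[150:250,180:310],(400,300));c=r(im[140:245,140:410],(400,300));d=r(tp[190:290,100:350],(400,300))
cv2.imwrite("pics/final.png",np.vstack([np.hstack([a,b]),np.hstack([c,d])])[:,:,::-1])
```

```text
t47.30 pos [0.4937 0.1545 0.2747] q [-0.14 -0.14  2.07  0.64  1.26 -0.18] F [ 0.1  0.4 -1. ] w55.2mm
tilt 34.89@79.7 yaz -10.4 y.z -0.001
red [(1049, [353.3, 201.1], [335, 183, 38, 37])]
yellow [(930, [272.6, 202.0], [257, 183, 32, 38])]
blue [(1031, [189.7, 201.8], [171, 184, 39, 37])]
scene yellow [(178, [406.6, 138.5], [397, 131, 20, 20]), (210, [206.4, 152.8], [200, 143, 14, 23])]
scene red [(169, [415.1, 162.6], [406, 155, 20, 22]), (306, [409.1, 374.5], [394, 362, 37, 25])]
scene green []
scene blue [(25, [395.6, 111.2], [390, 109, 10, 8])]
top yellow [(191, [150.1, 231.6], [142, 225, 17, 14]), (125, [331.3, 267.2], [325, 261, 13, 13])]
top red [(186, [257.5, 108.2], [236, 100, 38, 15]), (163, [157.9, 199.1], [149, 193, 18, 13])]
top green [(114, [338.5, 234.6], [333, 229, 12, 12])]
top blue [(119, [145.0, 266.6], [139, 261, 13, 12])]
```

View pics/final.png

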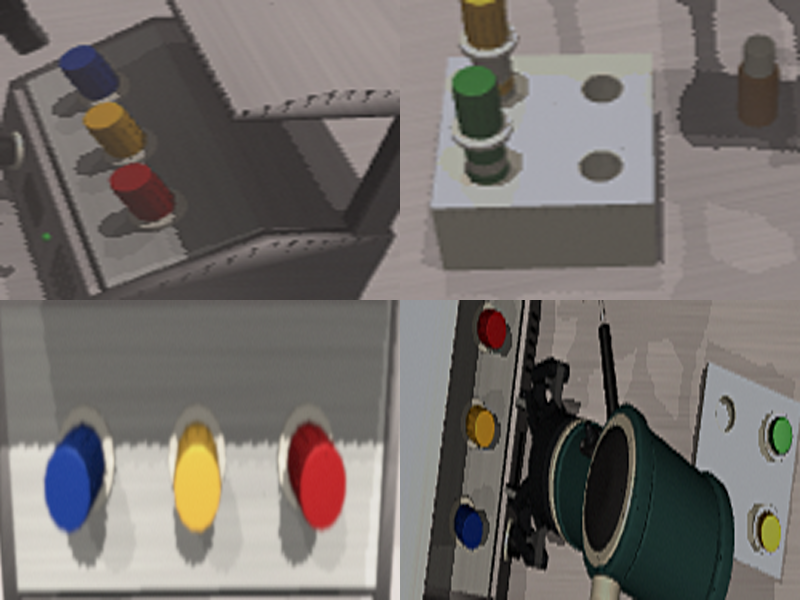

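```bash
python3 -c "
from workcell import *
finish_job(); print(read_state()['time'])"
```

```text
the job is handed in; nothing more can be done
the job is handed in; nothing more can be done
```

The swap is done and handed in at about 47 s of the 72 s allowed. The spent yellow tube is in the rack, and the fresh one is home in the middle warmer well.

- **Tool lean:** The moves cannot tilt the tool directly. I got the 35° lean, and later took it off again, by pushing the arm against its reach limit in the warmer's direction. The tool then kept that lean while I moved it elsewhere.
- **Spent tube:** I drew it straight out along the well and lowered it in small steps into the empty hole beside the green tube. It touched bottom at about 15 N. I eased that to about 5 N before letting go, and the pictures show it standing upright.
- **Fresh tube:** It slid into the well with about 9 N of drag until the collar stopped on the face. That last small step rose to about 43 N along the well, firmer than I intended. I eased off to about 16 N, with the collar still pressed on the face, then let go and backed away.

**Last checks:**
- The fresh cap is within 0.2 px (scene camera) and 0.6 px (top camera) of where the spent cap was when home.
- The red cap is within 0.4 px of its starting place in both fixed views. The blue and green caps match to 0.1 px in the top view; their scene-camera masks failed, so that view could not confirm them.
- The wrist force was about 1 N with the gripper clear of everything.
- The bowl, spray can, shells and other bystanders were only seen in passing pictures, not measured again.

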